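# Knock clay studs out of a die, riddle off the crumbs, tip the studs into a tray

### The arm

A 6-joint arm with a two-finger parallel gripper is mounted at the origin on the work surface. World frame = base frame: x ahead of the robot, y to its left, z up, the work surface at z = 0. Lengths are in mm, angles in rad, forces in N, time in s.
With the tool pointing down it reaches from about 300 to 775 mm from the base axis. Payload 14.6 kg.
Tool frame: the origin (TCP) lies midway between the tips of the shut fingers; the grasp point (between the pads) lies 19 mm behind it; z points along the fingers, y is the direction in which the jaws open and shut (so a half turn about z gives the same grasp; the last joint's range is limited). The gripper opens to 94 mm and grips with 3 to 60 N. Pads are 16 mm wide; open, the fingers measure 119 mm over their backs; the gripper's body (75 mm by 177 mm) begins 78 mm behind the grasp point.
Start: joints at [-1.226, 0.3, 1.521, -0, 1.321, -0.067], TCP at [220.135, -504.014, 205.446] pointing down, gripper open.
Joint ranges: [-3.03, 3.03], [-0.79, 2.21], [0.23, 2.52], [-1.04, 4.18], [0, 3.07], [-2.55, 2.55]. Speed limits (rad/s): [2.22, 2.22, 2.57, 3.14, 3.14, 3.14].

### API

Orientations are given as [roll, pitch, yaw] about the fixed x, y, z axes, in that order (R = Rz(yaw) Ry(pitch) Rx(roll)).
In Python, from cell import manip gives the robot as it stands.
- The arm moves only by the tool play_rows, never from a script. Its argument "commands" is a list of rows, each an object of numbers: "x", "y", "z": the shift along the tool's x, y, z in m; "wx", "wy", "wz": the turn, a rotation vector about the tool's x, y, z in degrees; "grip": the opening, from 0 (shut) to 1 (fully open). In form: [{"x": .., "y": .., "z": .., "wx": .., "wy": .., "wz": .., "grip": ..}, ...]. A call has 1 to 20 rows; each row shifts and turns the commanded pose from where the row before left it, along the tool's axes as they then stand; what a row does not reach is not made up. A row lasts 1/8 s, in which the tool goes at most 62.5 mm and 10.7 degrees, less where a joint would pass 70% of its speed; a pose out of reach is approached as far as the arm can. A call is refused whole if a number of a shift passes 0.0625 or a number of a turn 10.7, either way. A call with a gripper value outside its range is refused whole. The fingers move at their own pace and stop on an object; "squeeze" is the grip in N (left out, the last holds). Time passes only in rows, so rows that do not move let the fingers close. It gives the time, the measured TCP pose, the force and the opening at its end, in the units of the state.
- manip.read_state(): the state, without advancing time (a new reading comes with each control period).
- manip.camera(name): name is "side" or "top"; returns (picture, depth): 384x512x3 uint8, red, green, blue; 384x512 float32, mm along the optical axis (not along the pixel's ray), 0 where there is no reading.
- manip.camera_info(name): a dict with "intrinsics" (3x3 intrinsics, pixels), "camera_from_world" (4x4, takes a point from world to camera coordinates). Camera axes: x right, y up, looking along -z (the intrinsics and any distortion apply to the point x, -y, -z); pixel columns grow to the right and rows downward; lengths in mm; the calibration is good to about 2 mm. A picture is of the moment at which its call begins. camera_info takes no time and is no camera call.
- manip.sign_off(): hands the job in, once; it reports no verdict.
The state is a dict: "clock": time; "joints": joint angles; "qd": joint speeds; "effort": joint torques, N m; "eef_pos": TCP position; "eef_rot": TCP orientation; "wrist_force": force on the tool from outside, world axes, zero at the start; "moment": the same for the moment, N m; "finger_gap": finger opening in mm.
Only numpy, scipy, OpenCV 4.12 (cv2) and the standard library are available. Lean on these libraries where they do the work, as an engineer would, in place of code of your own. Each camera call takes 0.05 s, during which the arm holds its last target.

### The job

Set the wooden tray on the table against the crumb box, where the riddle's lip will hang over it, and with the drift knock every clay stud down out of the die into the riddle, then stand the drift back in its block. Draw the riddle fully out from under the die, shake it until every crumb has fallen through, and only then tip the studs into the tray. Finish with the riddle level and pushed fully back under the die, all studs lying in the tray, and leave the bowl, jar and brush alone.

Things in the scene. Friction and masses are not known exactly. Their poses are not given: they have to be found in the camera images.
- bench: Knock-out fixture, fixed; origin on the table top, z up. An open aluminium crumb box (outer walls at x = -66 and +62 mm, y = -165 and +165 mm, floor 6 mm, rim 36 mm high) with a die block held above its -y end. Its riddle slides along the fixture's +y out from under the die and tips its load over the fixture's +x side
- die (a point): Centre of the top face of the steel die block, 139 mm above the table (fixture x -8, y -90 mm), 90 mm (x) by 92 mm (y), 34 mm thick. Four vertical through bores, 23 mm wide, stand 20 mm either side of it in x and y; some may be empty. A grey arm and post on its +x side carry it: post at fixture x 97 to 119, y -115 to -65 mm, 129 mm high, on a foot plate 8 mm thick at x 83 to 133, y -125 to -55 mm
- stud0: Fired clay stud, a plain off-white cylinder 20 mm in diameter and 26 mm long, 20 g; origin at its centre, z along its axis. Starts (if present) standing in the die's bore at -x -y of its centre, its top 8 mm below the die's top face, held from falling by two small spring leaves under the bore; it takes about 5 N to push it past them. Once out it drops into the riddle and may lie any way round
- stud1: Fired clay stud, a plain off-white cylinder 20 mm in diameter and 26 mm long, 20 g; origin at its centre, z along its axis. Starts (if present) standing in the die's bore at +x -y of its centre, its top 8 mm below the die's top face, held from falling by two small spring leaves under the bore; it takes about 5 N to push it past them. Once out it drops into the riddle and may lie any way round
- stud2: Fired clay stud, a plain off-white cylinder 20 mm in diameter and 26 mm long, 20 g; origin at its centre, z along its axis. Starts (if present) standing in the die's bore at -x +y of its centre, its top 8 mm below the die's top face, held from falling by two small spring leaves under the bore; it takes about 5 N to push it past them. Once out it drops into the riddle and may lie any way round
- stud3: Fired clay stud, a plain off-white cylinder 20 mm in diameter and 26 mm long, 20 g; origin at its centre, z along its axis. Starts (if present) standing in the die's bore at +x +y of its centre, its top 8 mm below the die's top face, held from falling by two small spring leaves under the bore; it takes about 5 N to push it past them. Once out it drops into the riddle and may lie any way round
- crumb0: Crumb of fired clay, a roundish bit 10 mm across; origin at its centre. Starts (if present) on a bar of the riddle's floor; rolls into a gap and drops into the crumb box when the riddle is jolted sideways
- crumb1: Crumb of fired clay, a roundish bit 10 mm across; origin at its centre. Starts (if present) on a bar of the riddle's floor; rolls into a gap and drops into the crumb box when the riddle is jolted sideways
- crumb2: Crumb of fired clay, a roundish bit 10 mm across; origin at its centre. Starts (if present) on a bar of the riddle's floor; rolls into a gap and drops into the crumb box when the riddle is jolted sideways
- crumb3: Crumb of fired clay, a roundish bit 10 mm across; origin at its centre. Starts (if present) on a bar of the riddle's floor; rolls into a gap and drops into the crumb box when the riddle is jolted sideways
- carriage (a joint): How far the riddle has been slid out along the fixture's +y, in m: 0 fully under the die, 0.18 fully out (end stops). Stays where it is left, about 1 N of friction
- riddle (a joint): Tipping angle of the riddle about its lip, in rad: 0 level, 1.5 the upper stop. Falls back level when let go. Its load slides off over the lip at 1.1 to 1.4 rad
- tab (a point): Centre of the riddle's black round handle disc: 28 mm across, 12 mm thick along the fixture's y, on a neck on the riddle's -x side, 62 mm above the table when level and 202 mm from the lip. Gripped by its flat faces (fingers closing along the fixture's y) it can turn between the fingers, so it follows the arc about the lip with the tool kept pointing down
- lip (a point): Middle of the riddle's pouring lip, also its hinge axis (along the fixture's y), 66 mm above the table, 18 mm beyond the crumb box's +x wall. The riddle is a steel tray, walls up to 91 mm above the table, 118 mm inside in y, 95 mm in x plus a 40 mm ramp up to the lip; its floor is five 8 mm bars along x with 13 mm gaps, tops 46 mm above the table
- dock (a point): Point on the table beside the crumb box (fixture x 130, y 90 mm), in line with the lip when the riddle is fully out: a good place for the tray's origin, with the tray's x along the fixture's x, either way round; the tray's near wall is then 3 mm from the crumb box, under the lip
- tray: Loose wooden parts tray, 130 mm (x) by 176 mm (y), walls 8 mm thick and 45 mm high, floor 8 mm; origin at the centre of its underside. A handle board 12 mm thick (y), 34 mm long (x) and 66 mm high (measured from the underside) stands in its middle. 0.35 kg
- drift: Drift: steel rod 12 mm in diameter and 52 mm long, then a collar 32 mm in diameter and 8 mm thick, then a round wooden grip 22 mm in diameter and 50 mm long (110 mm overall, 0.16 kg). Origin at the rod's tip, z along it towards the grip. Pushed down until the collar meets the die it reaches 18 mm below the die. Starts standing in its stand, hanging by the collar
- stand: Fixed wooden block 70 x 70 mm, 60 mm high, with a vertical 19 mm through hole in its middle for the drift; origin at the centre of its underside
- bowl: Bystander: small clay bowl, 110 mm across, 55 mm high; leave alone
- jar: Bystander: glass jar with a white lid, 70 mm across, 90 mm high; leave alone
- brush: Bystander: brush lying on the table; leave alone
Mind the look-alikes: they are no part of the job. Leave any green or purple look-alike of the stand alone.

How it is judged (in metres and radians):
On the way, in this order (a step that is already met when the one before it is completed fails the run):
1. every stud has been knocked out of the die into the riddle below it (z of stud0 in the frame of bench between 0.045 and 0.092 m and y of stud0 in the frame of bench between -0.16 and -0.02 m and x of stud0 in the frame of bench between -0.06 and 0.085 m and z of stud1 in the frame of bench between 0.045 and 0.092 m and y of stud1 in the frame of bench between -0.16 and -0.02 m and x of stud1 in the frame of bench between -0.06 and 0.085 m and z of stud2 in the frame of bench between 0.045 and 0.092 m and y of stud2 in the frame of bench between -0.16 and -0.02 m and x of stud2 in the frame of bench between -0.06 and 0.085 m and z of stud3 in the frame of bench between 0.045 and 0.092 m and y of stud3 in the frame of bench between -0.16 and -0.02 m and x of stud3 in the frame of bench between -0.06 and 0.085 m), for 0.2 s.
2. the riddle has been drawn fully out and no crumb is left in it (value of joint carriage above 0.165 m and z of each of crumb0, crumb1, crumb2, crumb3 in the frame of bench below 0.034 m and x of crumb0 in the frame of bench between -0.068 and 0.064 m and y of crumb0 in the frame of bench between -0.17 and 0.17 m and x of crumb1 in the frame of bench between -0.068 and 0.064 m and y of crumb1 in the frame of bench between -0.17 and 0.17 m and x of crumb2 in the frame of bench between -0.068 and 0.064 m and y of crumb2 in the frame of bench between -0.17 and 0.17 m and x of crumb3 in the frame of bench between -0.068 and 0.064 m and y of crumb3 in the frame of bench between -0.17 and 0.17 m), for 0.2 s.
3. every stud has been tipped into the tray (x of stud0 in the frame of tray between -0.06 and 0.06 m and y of stud0 in the frame of tray between -0.083 and 0.083 m and z of stud0 in the frame of tray between 0.01 and 0.045 m and x of stud1 in the frame of tray between -0.06 and 0.06 m and y of stud1 in the frame of tray between -0.083 and 0.083 m and z of stud1 in the frame of tray between 0.01 and 0.045 m and x of stud2 in the frame of tray between -0.06 and 0.06 m and y of stud2 in the frame of tray between -0.083 and 0.083 m and z of stud2 in the frame of tray between 0.01 and 0.045 m and x of stud3 in the frame of tray between -0.06 and 0.06 m and y of stud3 in the frame of tray between -0.083 and 0.083 m and z of stud3 in the frame of tray between 0.01 and 0.045 m), for 0.2 s.
At the end, for the whole second after the job is handed in: Every stud in the tray below its rim, tray flat on the table, every crumb in the crumb box, riddle level (0.06 rad) and pushed back under the die (within 12 mm), drift standing in its block (within 8 mm of fully down), bowl, jar and brush moved less than 30 mm (all of step 3 and z of each of crumb0, crumb1, crumb2, crumb3 in the frame of bench below 0.034 m and x of crumb0 in the frame of bench between -0.068 and 0.064 m and y of crumb0 in the frame of bench between -0.17 and 0.17 m and x of crumb1 in the frame of bench between -0.068 and 0.064 m and y of crumb1 in the frame of bench between -0.17 and 0.17 m and x of crumb2 in the frame of bench between -0.068 and 0.064 m and y of crumb2 in the frame of bench between -0.17 and 0.17 m and x of crumb3 in the frame of bench between -0.068 and 0.064 m and y of crumb3 in the frame of bench between -0.17 and 0.17 m and value of joint carriage below 0.012 m and value of joint riddle below 0.06 rad and angle between tray's own z axis and vertical below 0.12 rad and height (world z) of tray below 0.008 m and horizontal distance between drift and stand below 0.01 m and angle between drift's own z axis and vertical below 0.25 rad and height (world z) of drift below 0.016 m and not (distance of bowl from where it was at the start of the episode above 0.03 m) and not (distance of jar from where it was at the start of the episode above 0.03 m) and not (distance of brush from where it was at the start of the episode above 0.03 m)); the robot touches nothing.
It fails at once if the riddle is tipped (over 0.35 rad) before it has been drawn out from under the die (value of joint riddle above 0.35 rad and value of joint carriage below 0.15 m).
It fails at once if the riddle is tipped (over 0.5 rad) while a crumb is still in it (value of joint riddle above 0.5 rad and z of any of crumb0, crumb1, crumb2, crumb3 in the frame of bench above 0.036 m).
It fails at once if the bowl, jar or brush is moved more than 30 mm (distance of any of bowl, jar, brush from where it was at the start of the episode above 0.03 m).
Of stud0, stud1, stud2, stud3 only 2 to 4 are there at a start; the rules pass over those that are not, and their reading is None.
Of crumb0, crumb1, crumb2, crumb3 only 2 to 4 are there at a start; the rules pass over those that are not, and their reading is None.
At some moment in a run one of tray may be knocked a few centimetres aside while the robot is not near it.
It also fails if it takes over 210 s, if anything falls off the work surface, if the arm or the gripper's body presses on something with over 40 N, if the wrist force passes 120 N, or if a joint passes its speed limit or range.

## Working session

There is one attempt and no reset: what is moved stays moved. The work goes in short steps, Python scripts to look and compute and a tool call to move; the robot and the scene stay as the last step left them, time stands still between calls to the robot, and variables do not carry over. Pictures are saved under pics/ and viewed, and the job is handed in when it is done.

Besides the shell and the picture viewer there is one more tool, called after "Request:" as a command line: name --argument value ..., lists and objects as JSON in quotes. play_rows: Moves the arm, as the interface text tells. Its arguments: {"type":"object","properties":{"commands":{"type":"array"},"squeeze":{"type":"number"}},"required":["commands"]}

```bash
ls; mkdir -p pics; cat > h.py <<'E'
import numpy as np, cv2
from cell import manip
def snap(name,tag):
    p,d=manip.camera(name); cv2.imwrite(f'pics/{tag}.png',cv2.cvtColor(p,cv2.COLOR_RGB2BGR)); np.save(f'pics/{tag}_d.npy',d); return p,d
def unproj(name,d):
    i=manip.camera_info(name); K=np.array(i['intrinsics']); T=np.linalg.inv(np.array(i['camera_from_world']))
    v,u=np.mgrid[0:d.shape[0],0:d.shape[1]]
    x=(u-K[0,2])/K[0,0]*d; y=(v-K[1,2])/K[1,1]*d
    P=np.stack([x,-y,-d,np.ones_like(d)],-1)@T.T
    return P[...,:3]
def proj(name,X):
    i=manip.camera_info(name); K=np.array(i['intrinsics']); T=np.array(i['camera_from_world'])
    c=T@np.append(X,1); return K[0,0]*c[0]/-c[2]+K[0,2], K[1,1]*-c[1]/-c[2]+K[1,2]
E
python3 - <<'E'
from h import *
for n in('side','top'):
    p,d=snap(n,n+'0'); print({k:np.round(v,3) if not isinstance(v,str) else v for k,v in manip.camera_info(n).items()})
print(manip.read_state())
E
```

```text
pics
{'intrinsics': array([[363.41 ,   0.   , 256.009],
       [  0.   , 363.41 , 191.73 ],
       [  0.   ,   0.   ,   1.   ]]), 'camera_from_world': array([[ 9.970000e-01, -7.300000e-02,  7.000000e-03, -5.497630e+02],
       [ 4.700000e-02,  7.110000e-01,  7.020000e-01, -7.595400e+01],
       [-5.600000e-02, -7.000000e-01,  7.120000e-01, -1.159286e+03],
       [ 0.000000e+00,  0.000000e+00,  0.000000e+00,  1.000000e+00]])}
{'intrinsics': array([[381.364,   0.   , 258.079],
       [  0.   , 381.364, 200.627],
       [  0.   ,   0.   ,   1.   ]]), 'camera_from_world': array([[-2.400000e-02, -1.000000e+00, -7.000000e-03, -3.541700e+01],
       [ 9.940000e-01, -2.400000e-02,  1.100000e-01, -5.657670e+02],
       [-1.110000e-01, -4.000000e-03,  9.940000e-01, -1.109562e+03],
       [ 0.000000e+00,  0.000000e+00,  0.000000e+00,  1.000000e+00]])}
{'clock': 0.1, 'joints': array([-1.22560502e+00,  3.00409727e-01,  1.52150792e+00, -2.48833713e-05,
        1.32071419e+00, -6.65848968e-02]), 'qd': array([ 0.00036127, -0.00130473, -0.00218256, -0.0016457 , -0.00132582,
       -0.00146073]), 'effort': array([ 8.91763120e-04, -5.32646120e+01, -3.53284550e+01,  7.09935394e-02,
        2.34411901e-02, -4.72169154e-05]), 'eef_pos': array([ 220.04973515, -503.80445282,  204.95094579]), 'eef_rot': array([-3.14055417e+00, -4.50934982e-05,  4.11782346e-01]), 'wrist_force': array([ 0.0660377 , -0.57296848,  0.65472916]), 'moment': array([-0.02031818,  0.00466135, -0.01726056]), 'finger_gap': 94.0673187069069}
```

View pics/top0.png

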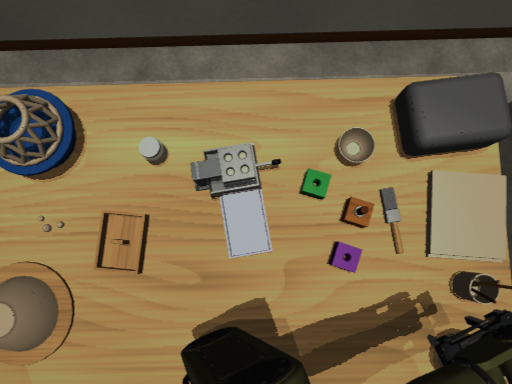

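View pics/side0.png

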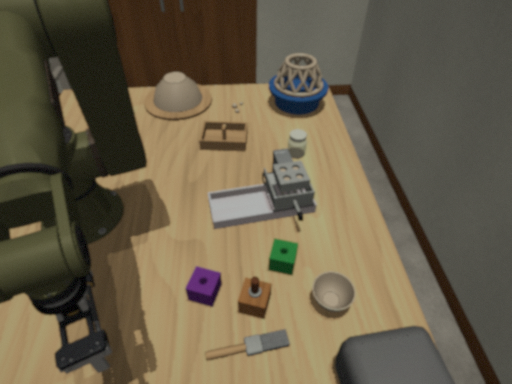

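```bash
python3 - <<'E'
from h import *
for n in('side','top'):
    im=cv2.imread(f'pics/{n}0.png')
    c=im[130:270,90:400] if n=='top' else im[100:330,180:370]
    s=2.5
    cv2.imwrite(f'pics/{n}0c.png',cv2.resize(c,None,fx=s,fy=s,interpolation=cv2.INTER_CUBIC))
P=unproj('top',np.load('pics/top0_d.npy')); im=cv2.imread('pics/top0.png')
np.save('pics/P.npy',P)
def q(u,v): print((u,v),np.round(P[v,u],1))
for u,v in [(237,160),(276,162),(124,242),(361,211),(358,213),(245,220),(200,172),(349,205),(151,144),(353,148)]: q(u,v)
# box die top
Z=P[...,2]
m=(abs(Z-139)<6)&(P[...,1]>-150)&(P[...,1]<150)&(P[...,0]>400)
m[:,:175]=0
ys,xs=np.nonzero(m); print(xs.min(),xs.max(),ys.min(),ys.max(),m.sum())
r=cv2.minAreaRect(P[m][:,:2].astype(np.float32)); print(r)
m2=(abs(Z-36)<6)&(P[...,1]>-100)&(P[...,1]<100)&(P[...,0]>300); r=cv2.minAreaRect(P[m2][:,:2].astype(np.float32)); print('rim',r, np.round(cv2.boxPoints(r)))
m3=(Z>25)&(P[...,1]>150)&(P[...,1]<420)&(P[...,0]>350)&(P[...,0]<520);r=cv2.minAreaRect(P[m3][:,:2].astype(np.float32)); print('tray',r,cv2.boxPoints(r))
m4=(Z>20)&(P[...,1]>150)&(P[...,1]<420)&(P[...,0]>350)&(P[...,0]<520)&(Z>56);print(m4.sum(),P[m4].mean(0),P[m4])
m5=(abs(Z-60)<5)&(P[...,1]<-200)&(P[...,1]>-360)&(P[...,0]>400)&(P[...,0]<700)
n,l,st,c=cv2.connectedComponentsWithStats(m5.astype(np.uint8))
for k in range(1,n):
    if st[k,4]>50: print('stand',c[k],cv2.minAreaRect(P[l==k][:,:2].astype(np.float32)))
m6=(Z>100)&(P[...,1]<-200)&(P[...,1]>-360)&(P[...,0]>400)&(P[...,0]<560);print('drift',P[m6].mean(0),m6.sum(),P[m6][:,2].max())
E
```

```text
(237, 160) [666.6   5.7 137.2]
(276, 162) [ 671.8 -104.1   73.7]
(124, 242) [450.9 342.7  54.5]
(361, 211) [ 519.7 -332.5  114.6]
(358, 213) [ 516.9 -332.8   80.2]
(245, 220) [509.3  -7.7   4.8]
(200, 172) [637.9 109.4 125.8]
(349, 205) [ 542.6 -313.9   56.5]
(151, 144) [730.9 256.6  88.2]
(353, 148) [ 723.8 -346.4    8.7]
218 255 144 182 888
((659.2985229492188, 7.645648956298828), (93.9002914428711, 89.73233795166016), 8.399953842163086)
rim ((567.7059936523438, 10.219108581542969), (329.3198547363281, 150.37875366210938), 8.469409942626953) [[394.  60.]
 [416. -88.]
 [742. -40.]
 [719. 109.]]
tray ((445.5328369140625, 360.05279541015625), (131.05435180664062, 160.1666717529297), 83.63860321044922) [[358.68222 303.80225]
 [517.86273 286.0559 ]
 [532.3834  416.30334]
 [373.20294 434.04968]]
52 [453.76379033 358.89321896  63.48437559] [[460.21728123 373.70623359  64.93889982]
 [460.15047668 370.85887949  64.84303089]
 [460.13352062 368.9899516   62.19365667]
 [459.95041365 363.86365471  68.06421397]
 [459.98378834 362.9727805   62.8140991 ]
 [460.02149012 362.15117385  57.30645239]
 
[... 1704 characters left out ...]
8   64.50839734]
 [448.27027077 352.50557143  67.16037779]
 [448.21548851 350.1967063   65.6209572 ]
 [448.160805   347.89196969  64.04840205]
 [448.09519487 345.12816354  63.72087353]
 [448.04549716 343.03285266  61.52972187]]
stand [318.98850575 181.92643678] ((611.7451171875, -223.20193481445312), (68.44403076171875, 70.56520080566406), 71.62996673583984)
stand [355.47413793 211.74425287] ((524.663818359375, -339.21124267578125), (63.59220504760742, 70.0152816772461), 71.10094451904297)
stand [347.43697479 249.39495798] ((418.3610534667969, -305.6841735839844), (78.3687744140625, 34.31342315673828), 88.67311096191406)
drift [ 523.26726308 -340.87278874  115.8648045 ] 57 120.55085157455778
```

```bash
ls pics
```

```text
P.npy
side0.png
side0_d.npy
side0c.png
top0.png
top0_d.npy
top0c.png
```

View pics/top0c.png

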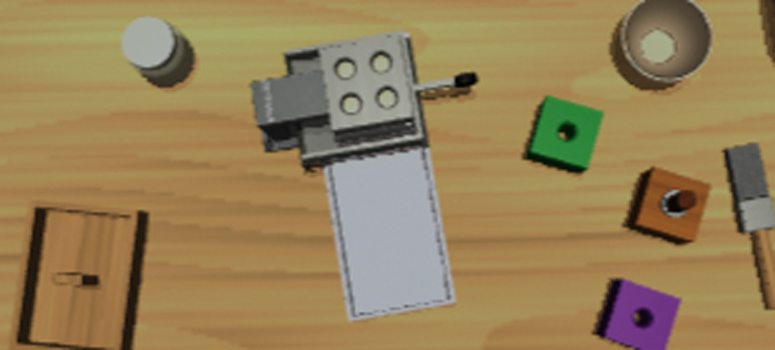

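View pics/side0c.png

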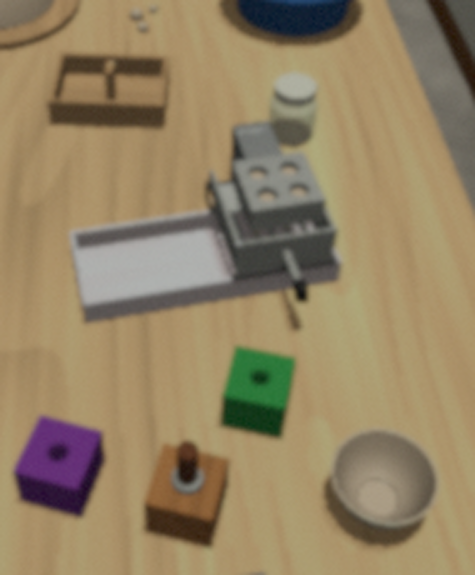

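```bash
python3 - <<'E'
from h import *
im=cv2.imread('pics/top0.png');P=np.load('pics/P.npy')
a=cv2.resize(im[135:205,180:290],None,fx=7,fy=7,interpolation=cv2.INTER_CUBIC)
b=cv2.resize(im[200:285,85:160],None,fx=7,fy=7,interpolation=cv2.INTER_CUBIC)
cv2.imwrite('pics/a.png',a);cv2.imwrite('pics/b.png',b)
c=cv2.resize(im[180:280,295:385],None,fx=6,fy=6,interpolation=cv2.INTER_CUBIC);cv2.imwrite('pics/c.png',c)
print(np.round(P[142:186,216:260,2]).astype(int)[::2,::2])
E
```

```text
[[  -3    3   -3   -1    5   -3    2   -3   -2   -2    2    0    0   -1
    -1   -4    1   85   -2    0    0    2]
 [  -2    0    1   -5    2   -5   -1   -3    3    1   -2   91   90   86
    92   89  139   81   36   -2   -2   -2]
 [  -2   -3    2    2   -3   89   91   95   88   89  134  139  136  137
   136  139  139  143   91   40    0   -5]
 [  91   87   93   91   90  138  141  138  135  139  137  141  139  139
   137  142  138  138   89   42    0    1]
 [  84  140  138  140  140  140  141  137  137  140  135  141  139  140
   137  138  141  139   89   39    1    2]
 [  59  138  139  139  142  138  139  138  137  136  136  138  123  128
   129  138  140  141   89   41    2    0]
 [  50   50  137  139  136  130  120  123  135  138  137  135  128  129
   131  112  139  138   90   45    2   -1]
 [  55   46  140  138  136  132  130  132  120  140  140  136  128  129
   132  123  136  138    4   89   42    1]
 [  49  130  134  136  133  131  131  129  136  136  138  136  138  126
   128  138  137  140  139   86   38   -3]
 [ 130  123  136  136  139  126  129  129  141  142  139  140  13
[... 730 characters left out ...]
 92   44]
 [ 127  124  126  136  138  135  122  134  133  137  136  137  140  137
   137  138  138  140  138  138   89   39]
 [ 129  122  120  139  137  138  136  137  135  139  137  139  139  137
   138  138  138  136  138  134   91   45]
 [  52   52   50   46  139  136  138  137  136  136  139  138  137  138
   139  132  124  123  115  112   67   38]
 [  53   52   51   47  138  138  139  142  140  135  129  124  120  111
   107    8    9   48   44   40   48   92]
 [  58   55   53   46  131  129  116  117  110    0    9 1165   46   43
    40   47   45   42   43   46    7   87]
 [  58   53   53   49   44    7   47   45   45   44   46   45   42   45
     4    6    2    6    5   88   88   92]]
```

View pics/a.png

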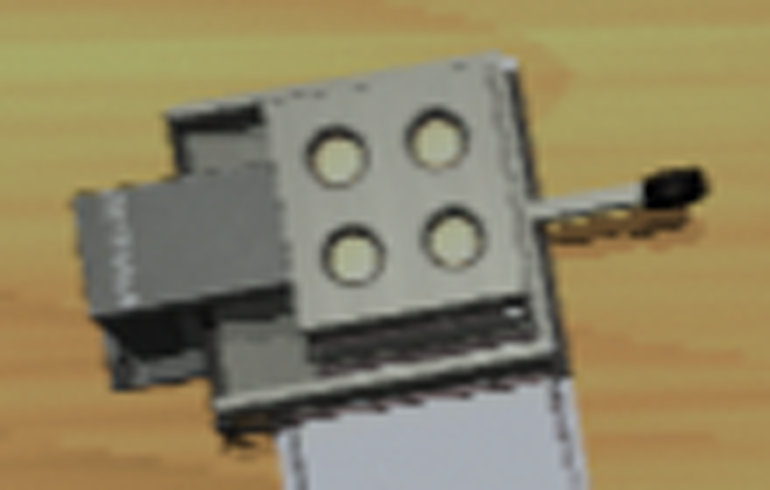

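View pics/b.png

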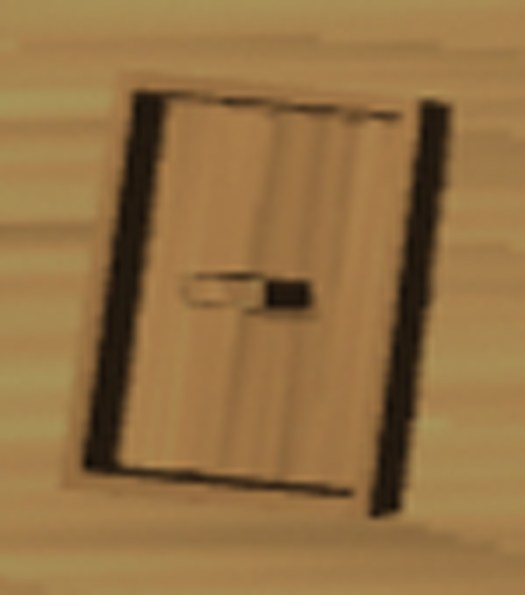

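View pics/c.png

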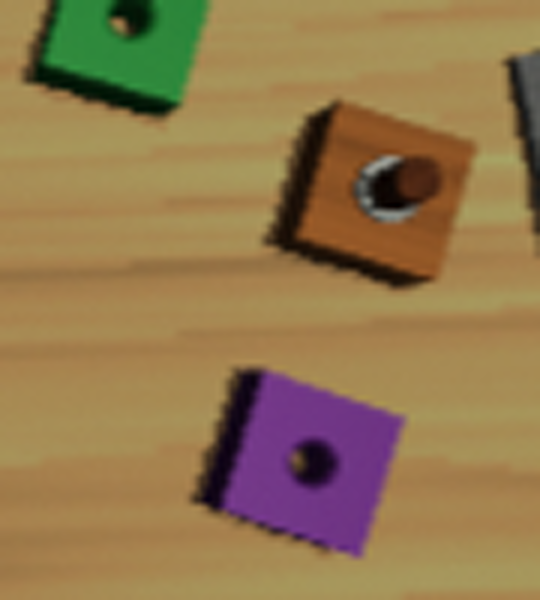

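```bash
cat >> h.py <<'E'
def ray(name,u,v,z):
    i=manip.camera_info(name); K=np.array(i['intrinsics']); T=np.linalg.inv(np.array(i['camera_from_world']))
    d=T[:3,:3]@np.array([(u-K[0,2])/K[0,0],-(v-K[1,2])/K[1,1],-1]); o=T[:3,3]
    return o+d*(z-o[2])/d[2]
E
python3 - <<'E'
from h import *
r=lambda u,v,z:np.round(ray('top',u,v,z)[:2],1)
B=[(338,157),(437,138),(354,255),(453,238)]
q=np.array([ray('top',180+u/7,135+v/7,134)[:2] for u,v in B]);print(q,q.mean(0))
print('bores ang',[np.degrees(np.arctan2(*(q[i]-q[j])[::-1])) for i,j in((0,2),(1,3),(0,1),(2,3))], np.linalg.norm(q[0]-q[2]),np.linalg.norm(q[0]-q[1]))
print('die corners',[r(180+u/7,135+v/7,139) for u,v in ((268,100),(500,58),(528,295),(300,330))])
print('tab',r(180+676/7,135+188/7,74))
print('stand',[r(295+u/6,180+v/6,60) for u,v in((342,102),(476,148),(437,280),(298,235),(388,191))],'collar',r(295+388/6,180+187/6,68),'grip',r(295+417/6,180+180/6,118))
t=np.array([ray('top',85+u/7,200+v/7,45)[:2] for u,v in((122,78),(450,102),(395,515),(67,487))]);print('tray',t,t.mean(0),np.linalg.norm(t-np.roll(t,1,0),axis=1))
e=t[0]+t[1]-t[2]-t[3];print(np.degrees(np.arctan2(e[1],e[0])));e=t[0]+t[3]-t[1]-t[2];print(np.degrees(np.arctan2(e[1],e[0])))
print('board',r(85+224/7,200+291/7,66))
ims=cv2.imread('pics/side0.png')
cv2.imwrite('pics/s1.png',cv2.resize(ims[265:325,225:285],None,fx=9,fy=9,interpolation=cv2.INTER_CUBIC))
cv2.imwrite('pics/s2.png',cv2.resize(ims[145:235,200:325],None,fx=6,fy=6,interpolation=cv2.INTER_CUBIC))
E
```

```text
[[675.09209899  29.78134167]
 [681.7328315   -9.34683501]
 [635.77846822  24.0972808 ]
 [641.57352529 -14.85537124]] [658.544231     7.41910406]
bores ang [np.float64(8.226954363033279), np.float64(7.810356749181882), np.float64(99.6323077215763), np.float64(98.4619323818823)] 39.722413227058794 39.687700088870216
die corners [array([697.5,  56.5]), array([712., -35.]), array([617.3, -43.8]), array([605.7,  45.2])]
tab [ 672.2 -105.7]
stand [array([ 565.5, -323. ]), array([ 541.5, -386.6]), array([ 478.1, -364.2]), array([ 501.4, -298.5]), array([ 521.6, -343. ])] collar [ 523. -341.] grip [ 522.  -341.3]
tray [[543.2283697  411.32403055]
 [529.71215929 272.59080912]
 [358.76232983 294.06807114]
 [373.38168026 430.55353811]] [451.27113477 352.13411223] [170.9317755  139.39008096 172.29369396 137.26619431]
-6.8114782049247555
84.16293986133269
board [452.5 358.8]
```

View pics/s1.png

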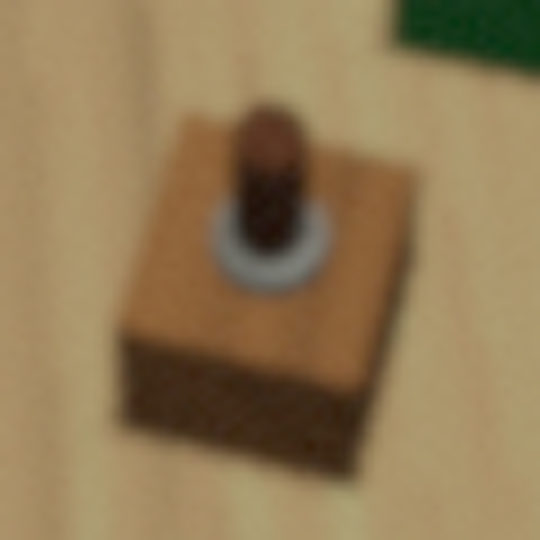

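View pics/s2.png

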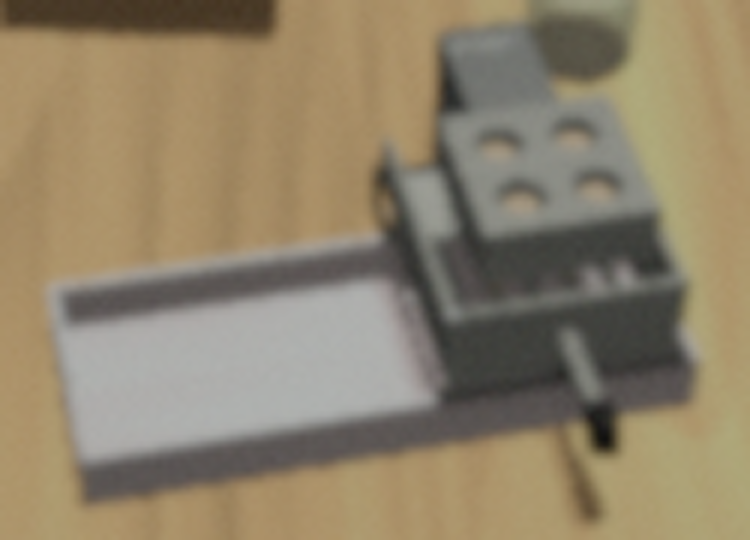

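```bash
cat >> h.py <<'E'
def plan(x,y,z,yawdeg):
    s=manip.read_state(); p=np.array(s['eef_pos']); r=s['eef_rot']
    dy=(yawdeg-np.degrees(r[2])+180)%360-180
    from scipy.spatial.transform import Rotation as R
    for nm,ya in(('cur',np.degrees(r[2])),('new',yawdeg)):
        M=(R.from_euler('z',ya,degrees=True)*R.from_euler('x',180,degrees=True)).as_matrix()
        print(nm,'tool shift mm',np.round(M.T@(np.array([x,y,z])-p),1), 'wz',round(-dy,2))
    print('t',round(s['clock'],1),'pos',np.round(p,1),'rot',np.round(np.degrees(r),2),'F',np.round(s['wrist_force'],1),'gap',round(s['finger_gap'],1))
    import sys
F0=np.array([658.5,7.4]); YAW=98.4
def fx(): a=np.radians(YAW); return np.array([np.cos(a),np.sin(a)]),np.array([-np.sin(a),np.cos(a)])
def fix(x,y):
    ex,ey=fx(); o=F0+8*ex+90*ey; return o+x*ex+y*ey
E
python3 -c "
from h import *
print(fix(0,0),fix(130,90),fix(-122,-90),fix(-122,90))
plan(452.5,358.8,100,83.6)"
```

```text
[568.2968258    2.16670609] [460.27152213 117.62463681] [ 675.15346526 -105.37704596] [ 497.08444532 -131.6719911 ]
cur tool shift mm [ 558.3 -697.5  105. ] wz -60.01
new tool shift mm [883.1 134.8 105. ] wz -60.01
t 0.1 pos [ 220.  -503.8  205. ] rot [-179.94   -0.     23.59] F [ 0.1 -0.6  0.7] gap 94.1
```

Request:
play_rows --commands '[{"wz": -10,"grip": 1},{"wz": -10},{"wz": -10},{"wz": -10},{"wz": -10},{"wz": -10}]'

```text
$.commands[0]: bad value
```

Request:
play_rows --commands '[{"x": 0.044,"y": 0.007},{"x": 0.044,"y": 0.007},{"x": 0.044,"y": 0.007},{"x": 0.044,"y": 0.007},{"x": 0.044,"y": 0.007},{"x": 0.044,"y": 0.007},{"x": 0.044,"y": 0.007},{"x": 0.044,"y": 0.007},{"x": 0.044,"y": 0.007},{"x": 0.044,"y": 0.007},{"x": 0.044,"y": 0.007},{"x": 0.044,"y": 0.007},{"x": 0.044,"y": 0.007},{"x": 0.044,"y": 0.007},{"x": 0.044,"y": 0.007},{"x": 0.044,"y": 0.007},{"x": 0.044,"y": 0.006},{"x": 0.044,"y": 0.006},{"x": 0.044,"y": 0.006},{"x": 0.044,"y": 0.006}]'

```text
$.commands[0]: bad value
```

```bash
python3 -c "
from h import *
plan(452.5,358.8,100,83.6)
p,d=snap('top','t1');p,d=snap('side','s_1')"
```

```text
cur tool shift mm [ 558.3 -697.5  105. ] wz -60.01
new tool shift mm [883.1 134.8 105. ] wz -60.01
t 0.1 pos [ 220.  -503.8  205. ] rot [-179.94   -0.     23.59] F [ 0.1 -0.6  0.7] gap 94.1
```

Request:
play_rows --commands '[{"x": 0,"y": 0,"z": 0,"wx": 0,"wy": 0,"wz": -10,"grip": 1},{"x": 0,"y": 0,"z": 0,"wx": 0,"wy": 0,"wz": -10,"grip": 1},{"x": 0,"y": 0,"z": 0,"wx": 0,"wy": 0,"wz": -10,"grip": 1},{"x": 0,"y": 0,"z": 0,"wx": 0,"wy": 0,"wz": -10,"grip": 1},{"x": 0,"y": 0,"z": 0,"wx": 0,"wy": 0,"wz": -10,"grip": 1},{"x": 0,"y": 0,"z": 0,"wx": 0,"wy": 0,"wz": -10,"grip": 1}]'

```text
clock: 0.95
eef_pos: [220.1, -504.0, 205.3]
eef_rot: [-3.141, -0.0, 1.465]
wrist_force: [-0.2, -0.1, 0.1]
finger_gap: 94.4
```

Request:
play_rows --commands '[{"x": 0.044,"y": 0.007,"z": 0,"wx": 0,"wy": 0,"wz": 0,"grip": 1},{"x": 0.044,"y": 0.007,"z": 0,"wx": 0,"wy": 0,"wz": 0,"grip": 1},{"x": 0.044,"y": 0.007,"z": 0,"wx": 0,"wy": 0,"wz": 0,"grip": 1},{"x": 0.044,"y": 0.007,"z": 0,"wx": 0,"wy": 0,"wz": 0,"grip": 1},{"x": 0.044,"y": 0.007,"z": 0,"wx": 0,"wy": 0,"wz": 0,"grip": 1},{"x": 0.044,"y": 0.007,"z": 0,"wx": 0,"wy": 0,"wz": 0,"grip": 1},{"x": 0.044,"y": 0.007,"z": 0,"wx": 0,"wy": 0,"wz": 0,"grip": 1},{"x": 0.044,"y": 0.007,"z": 0,"wx": 0,"wy": 0,"wz": 0,"grip": 1},{"x": 0.044,"y": 0.007,"z": 0,"wx": 0,"wy": 0,"wz": 0,"grip": 1},{"x": 0.044,"y": 0.007,"z": 0,"wx": 0,"wy": 0,"wz": 0,"grip": 1},{"x": 0.044,"y": 0.007,"z": 0,"wx": 0,"wy": 0,"wz": 0,"grip": 1},{"x": 0.044,"y": 0.007,"z": 0,"wx": 0,"wy": 0,"wz": 0,"grip": 1},{"x": 0.044,"y": 0.007,"z": 0,"wx": 0,"wy": 0,"wz": 0,"grip": 1},{"x": 0.044,"y": 0.007,"z": 0,"wx": 0,"wy": 0,"wz": 0,"grip": 1},{"x": 0.044,"y": 0.007,"z": 0,"wx": 0,"wy": 0,"wz": 0,"grip": 1},{"x": 0.044,"y": 0.006,"z": 0,"wx": 0,"wy": 0,"wz": 0,"grip": 1},{"x": 0.044,"y": 0.006,"z": 0,"wx": 0,"wy": 0,"wz": 0,"grip": 1},{"x": 0.044,"y": 0.006,"z": 0,"wx": 0,"wy": 0,"wz": 0,"grip": 1},{"x": 0.044,"y": 0.006,"z": 0,"wx": 0,"wy": 0,"wz": 0,"grip": 1},{"x": 0.044,"y": 0.006,"z": 0,"wx": 0,"wy": 0,"wz": 0,"grip": 1}]'

```text
clock: 3.45
eef_pos: [452.6, 356.9, 205.3]
eef_rot: [-3.141, 0.0, 1.459]
wrist_force: [-0.2, -0.8, 0.5]
finger_gap: 94.1
```

```bash
python3 -c "
from h import *
plan(452.5,358.8,100,83.6)
p,d=snap('side','s_1')"
```

```text
cur tool shift mm [  1.9  -0.3 105.3] wz -0.0
new tool shift mm [  1.9  -0.3 105.3] wz -0.0
t 3.5 pos [452.6 356.9 205.3] rot [-1.7999e+02  1.0000e-02  8.3600e+01] F [-0.2 -0.8  0.5] gap 94.1
```

View pics/s_1.png

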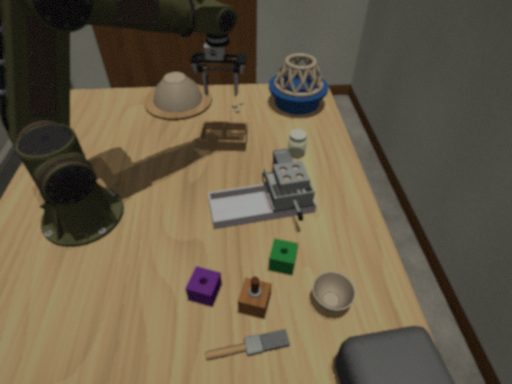

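Request:
play_rows --commands '[{"x": 0.002,"y": 0,"z": 0.034,"wx": 0,"wy": 0,"wz": 0,"grip": 1},{"x": 0,"y": 0,"z": 0.034,"wx": 0,"wy": 0,"wz": 0,"grip": 1},{"x": 0,"y": 0,"z": 0.034,"wx": 0,"wy": 0,"wz": 0,"grip": 1},{"x": 0,"y": 0,"z": 0.034,"wx": 0,"wy": 0,"wz": 0,"grip": 1},{"x": 0,"y": 0,"z": 0.024,"wx": 0,"wy": 0,"wz": 0,"grip": 1},{"x": 0,"y": 0,"z": 0.012,"wx": 0,"wy": 0,"wz": 0,"grip": 1},{"x": 0,"y": 0,"z": 0,"wx": 0,"wy": 0,"wz": 0,"grip": 1},{"x": 0,"y": 0,"z": 0,"wx": 0,"wy": 0,"wz": 0,"grip": 0},{"x": 0,"y": 0,"z": 0,"wx": 0,"wy": 0,"wz": 0,"grip": 0},{"x": 0,"y": 0,"z": 0,"wx": 0,"wy": 0,"wz": 0,"grip": 0},{"x": 0,"y": 0,"z": 0,"wx": 0,"wy": 0,"wz": 0,"grip": 0},{"x": 0,"y": 0,"z": 0,"wx": 0,"wy": 0,"wz": 0,"grip": 0}]' --squeeze 40

```text
clock: 5.0
eef_pos: [452.7, 357.4, 33.5]
eef_rot: [3.142, -0.0, 1.459]
wrist_force: [-1.1, 0.3, -1.3]
finger_gap: 47.5
```

Request:
play_rows --commands '[{"x": 0,"y": 0,"z": 0,"wx": 0,"wy": 0,"wz": 0,"grip": 0},{"x": 0,"y": 0,"z": 0,"wx": 0,"wy": 0,"wz": 0,"grip": 0},{"x": 0,"y": 0,"z": 0,"wx": 0,"wy": 0,"wz": 0,"grip": 0},{"x": 0,"y": 0,"z": 0,"wx": 0,"wy": 0,"wz": 0,"grip": 0},{"x": 0,"y": 0,"z": 0,"wx": 0,"wy": 0,"wz": 0,"grip": 0}]'

```text
clock: 5.62
eef_pos: [452.6, 357.4, 33.4]
eef_rot: [-3.141, 0.0, 1.459]
wrist_force: [-0.3, -0.6, 0.2]
finger_gap: 11.9
```

Request:
play_rows --commands '[{"x": 0,"y": 0,"z": -0.01,"wx": 0,"wy": 0,"wz": 0,"grip": 0},{"x": 0,"y": 0,"z": -0.02,"wx": 0,"wy": 0,"wz": 0,"grip": 0},{"x": 0,"y": 0,"z": -0.02,"wx": 0,"wy": 0,"wz": 0,"grip": 0},{"x": 0,"y": 0,"z": 0,"wx": 0,"wy": 0,"wz": -5,"grip": 0},{"x": 0,"y": 0,"z": 0,"wx": 0,"wy": 0,"wz": -5,"grip": 0},{"x": 0,"y": 0,"z": 0,"wx": 0,"wy": 0,"wz": -4.8,"grip": 0},{"x": 0,"y": 0,"z": 0,"wx": 0,"wy": 0,"wz": 0,"grip": 0},{"x": 0,"y": 0,"z": 0,"wx": 0,"wy": 0,"wz": 0,"grip": 0}]'

```text
clock: 6.62
eef_pos: [452.7, 357.4, 83.6]
eef_rot: [3.142, 0.0, 1.715]
wrist_force: [0.4, 0.3, -3.1]
finger_gap: 11.9
```

```bash
python3 -c "
from h import *
plan(460.3,117.6,83.5,98.4)
plan(*fix(180,90),83.5,98.4)
p,d=snap('side','s_2');p,d=snap('top','t_2')
a=cv2.imread('pics/s_2.png')[20:240,120:340];b=cv2.imread('pics/t_2.png')[150:330,60:300]
cv2.imwrite('pics/s_2c.png',cv2.resize(a,None,fx=2.6,fy=2.6));cv2.imwrite('pics/t_2c.png',cv2.resize(b,None,fx=3,fy=3))
"
```

```text
cur tool shift mm [-2.384e+02 -2.700e+01  1.000e-01] wz -0.11
new tool shift mm [-2.383e+02 -2.750e+01  1.000e-01] wz -0.11
t 6.6 pos [452.7 357.4  83.6] rot [180.     0.    98.29] F [ 0.4  0.3 -3.1] gap 11.9
cur tool shift mm [-1.884e+02 -2.720e+01  1.000e-01] wz -0.11
new tool shift mm [-1.883e+02 -2.750e+01  1.000e-01] wz -0.11
t 6.6 pos [452.7 357.4  83.6] rot [180.     0.    98.29] F [ 0.4  0.3 -3.1] gap 11.9
```

View pics/s_2c.png

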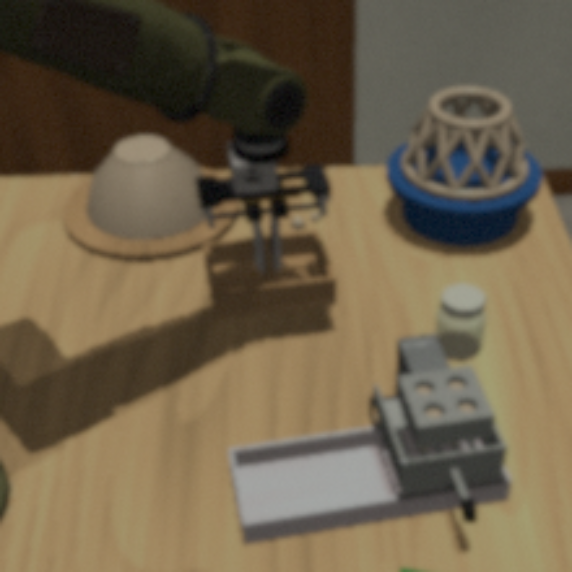

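View pics/t_2c.png

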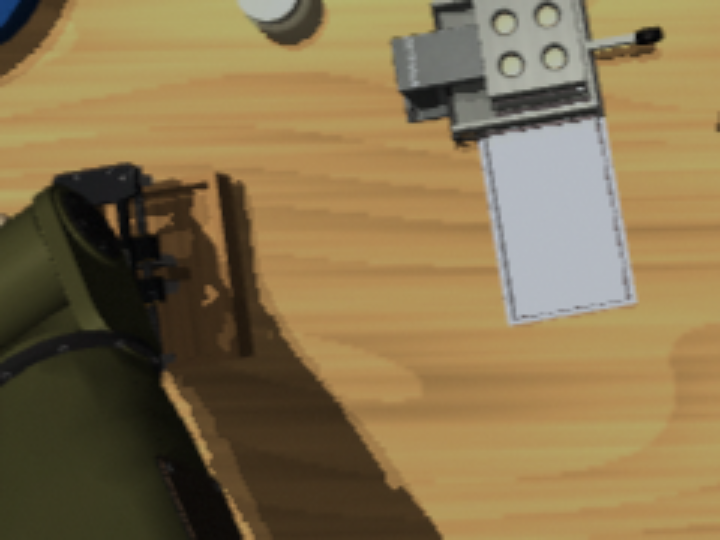

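```bash
python3 - <<'E'
from h import *
p=np.array(manip.read_state()['eef_pos'])[:2]; ex,ey=fx()
for u,v in((218,175),(240,355),(229,265)):
    q=ray('top',60+u/3,150+v/3,95)[:2]-p; print(q@ex,q@ey)
d=np.load('pics/t_2_d.npy');P=unproj('top',d);Z=P[...,2];Q=P[...,:2]-p;X=Q@ex;Y=Q@ey
m=(Z>86)&(Z<104)&(X<-40)&(X>-85)&(abs(Y)<95);print(m.sum(),np.percentile(X[m],[0,2,10,50,90]),Y[m].min(),Y[m].max())
d=np.load('pics/s_2_d.npy');P=unproj('side',d);Z=P[...,2];Q=P[...,:2]-p;X=Q@ex;Y=Q@ey
m=(Z>45)&(Z<104)&(X<-40)&(X>-85)&(abs(Y)<95);print(m.sum(),np.percentile(X[m],[0,2,10,50,90]),np.percentile(Y[m],[0,1,99,100]))
E
```

```text
-65.09622115688194 -83.13507247779094
-62.856448309457996 86.0499695086271
-63.96655718490064 2.1960122123422487
264 [-63.93869863 -63.15273702 -62.40976045 -58.48536126 -52.95470658] -88.87784793111253 87.37896681777649
540 [-64.6337422  -61.8574771  -60.26480502 -57.12830367 -53.51689635] [-88.06472576 -86.88461353  86.18655405  87.1838352 ]
```

Request:
play_rows --commands '[{"x": -0.02,"y": -0.0025,"z": 0,"wx": 0,"wy": 0,"wz": 0,"grip": 0},{"x": -0.02,"y": -0.0025,"z": 0,"wx": 0,"wy": 0,"wz": 0,"grip": 0},{"x": -0.02,"y": -0.0025,"z": 0,"wx": 0,"wy": 0,"wz": 0,"grip": 0},{"x": -0.02,"y": -0.0025,"z": 0,"wx": 0,"wy": 0,"wz": 0,"grip": 0},{"x": -0.02,"y": -0.0025,"z": 0,"wx": 0,"wy": 0,"wz": 0,"grip": 0},{"x": -0.02,"y": -0.0025,"z": 0,"wx": 0,"wy": 0,"wz": 0,"grip": 0},{"x": -0.02,"y": -0.0025,"z": 0,"wx": 0,"wy": 0,"wz": 0,"grip": 0},{"x": -0.02,"y": -0.0025,"z": 0,"wx": 0,"wy": 0,"wz": 0,"grip": 0},{"x": -0.02,"y": -0.0025,"z": 0,"wx": 0,"wy": 0,"wz": 0,"grip": 0},{"x": -0.02,"y": -0.0025,"z": 0,"wx": 0,"wy": 0,"wz": 0,"grip": 0},{"x": -0.02,"y": -0.002,"z": 0,"wx": 0,"wy": 0,"wz": 0,"grip": 0},{"x": -0.018,"y": 0,"z": 0,"wx": 0,"wy": 0,"wz": 0,"grip": 0},{"x": 0,"y": 0,"z": 0,"wx": 0,"wy": 0,"wz": 0,"grip": 0},{"x": 0,"y": 0,"z": 0,"wx": 0,"wy": 0,"wz": 0,"grip": 0}]'

```text
clock: 8.48
eef_pos: [460.7, 118.1, 83.5]
eef_rot: [3.142, -0.0, 1.717]
wrist_force: [-0.3, -0.0, -3.7]
finger_gap: 11.6
```

```bash
python3 -c "
from h import *
plan(460.3,117.6,34,98.9)"
```

```text
cur tool shift mm [-0.5 -0.4 49.5] wz -0.51
new tool shift mm [-0.5 -0.5 49.5] wz -0.51
t 8.5 pos [460.7 118.1  83.5] rot [ 1.800e+02 -1.000e-02  9.839e+01] F [-0.3 -0.  -3.7] gap 11.6
```

Request:
play_rows --commands '[{"x": 0,"y": 0,"z": 0.016,"wx": 0,"wy": 0,"wz": 0,"grip": 0},{"x": 0,"y": 0,"z": 0.016,"wx": 0,"wy": 0,"wz": 0,"grip": 0},{"x": 0,"y": 0,"z": 0.01,"wx": 0,"wy": 0,"wz": 0,"grip": 0},{"x": 0,"y": 0,"z": 0.006,"wx": 0,"wy": 0,"wz": 0,"grip": 0},{"x": 0,"y": 0,"z": 0.002,"wx": 0,"wy": 0,"wz": 0,"grip": 0},{"x": 0,"y": 0,"z": 0,"wx": 0,"wy": 0,"wz": 0,"grip": 0},{"x": 0,"y": 0,"z": 0,"wx": 0,"wy": 0,"wz": 0,"grip": 0.6},{"x": 0,"y": 0,"z": 0,"wx": 0,"wy": 0,"wz": 0,"grip": 0.6},{"x": 0,"y": 0,"z": 0,"wx": 0,"wy": 0,"wz": 0,"grip": 0.6},{"x": 0,"y": 0,"z": 0,"wx": 0,"wy": 0,"wz": 0,"grip": 0.6},{"x": 0,"y": 0,"z": -0.03,"wx": 0,"wy": 0,"wz": 0,"grip": 0.6},{"x": 0,"y": 0,"z": -0.04,"wx": 0,"wy": 0,"wz": 0,"grip": 0.6},{"x": 0,"y": 0,"z": -0.05,"wx": 0,"wy": 0,"wz": 0,"grip": 0.6},{"x": 0,"y": 0,"z": -0.05,"wx": 0,"wy": 0,"wz": 0,"grip": 0.6},{"x": 0,"y": 0,"z": -0.05,"wx": 0,"wy": 0,"wz": 0,"grip": 0.6}]'

```text
clock: 10.35
eef_pos: [460.5, 118.0, 255.2]
eef_rot: [3.141, -0.0, 1.717]
wrist_force: [-0.2, 0.6, 1.2]
finger_gap: 56.5
```

```bash
python3 -c "
from h import *
plan(522.5,-341,200,98.4)
p,d=snap('top','t_3')
b=cv2.imread('pics/t_3.png')[130:290,100:300]
cv2.imwrite('pics/t_3c.png',cv2.resize(b,None,fx=3.5,fy=3.5,interpolation=cv2.INTER_CUBIC))
"
```

```text
cur tool shift mm [-463.1   -5.6   55.2] wz -0.01
new tool shift mm [-463.1   -5.7   55.2] wz -0.01
t 10.3 pos [460.5 118.  255.2] rot [179.98  -0.    98.39] F [-0.2  0.6  1.2] gap 56.5
```

View pics/t_3c.png

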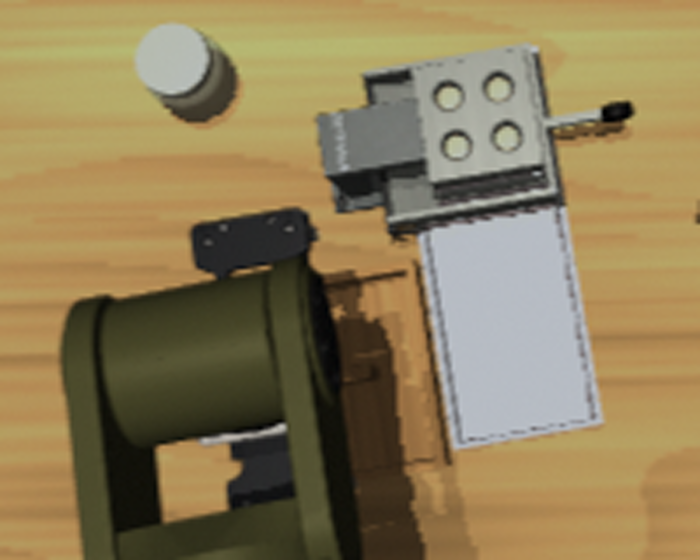

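Request:
play_rows --commands '[{"x": -0.033,"y": 0,"z": 0,"wx": 0,"wy": 0,"wz": 0,"grip": 0.6},{"x": -0.033,"y": 0,"z": 0,"wx": 0,"wy": 0,"wz": 0,"grip": 0.6},{"x": -0.033,"y": 0,"z": 0,"wx": 0,"wy": 0,"wz": 0,"grip": 0.6},{"x": -0.033,"y": 0,"z": 0,"wx": 0,"wy": 0,"wz": 0,"grip": 0.6},{"x": -0.033,"y": 0,"z": 0,"wx": 0,"wy": 0,"wz": 0,"grip": 0.6},{"x": -0.033,"y": 0,"z": 0,"wx": 0,"wy": 0,"wz": 0,"grip": 0.6},{"x": -0.033,"y": 0,"z": 0,"wx": 0,"wy": 0,"wz": 0,"grip": 0.6},{"x": -0.033,"y": 0,"z": 0,"wx": 0,"wy": 0,"wz": 0,"grip": 0.6},{"x": -0.033,"y": -0.001,"z": 0.01,"wx": 0,"wy": 0,"wz": 0,"grip": 0.6},{"x": -0.033,"y": -0.001,"z": 0.01,"wx": 0,"wy": 0,"wz": 0,"grip": 0.6},{"x": -0.033,"y": -0.001,"z": 0.01,"wx": 0,"wy": 0,"wz": 0,"grip": 0.6},{"x": -0.033,"y": -0.001,"z": 0.01,"wx": 0,"wy": 0,"wz": 0,"grip": 0.6},{"x": -0.033,"y": -0.001,"z": 0.01,"wx": 0,"wy": 0,"wz": 0,"grip": 0.6},{"x": -0.034,"y": -0.001,"z": 0.01,"wx": 0,"wy": 0,"wz": 0,"grip": 0.6},{"x": 0,"y": 0,"z": 0,"wx": 0,"wy": 0,"wz": 0,"grip": 0.6}]'

```text
clock: 12.28
eef_pos: [521.8, -342.4, 191.7]
eef_rot: [-3.14, -0.001, 1.715]
wrist_force: [0.4, 0.1, -0.2]
finger_gap: 56.7
```

```bash
python3 -c "
from h import *
plan(522.5,-341,76,98.4)
p,d=snap('top','t_4');p,d=snap('side','s_4')
b=cv2.imread('pics/s_4.png')[180:340,180:360]
cv2.imwrite('pics/s_4c.png',cv2.resize(b,None,fx=4,fy=4,interpolation=cv2.INTER_CUBIC))
b=cv2.imread('pics/t_4.png')
cv2.imwrite('pics/t_4c.png',cv2.resize(b[140:300,80:400],None,fx=2.4,fy=2.4,interpolation=cv2.INTER_CUBIC))
"
```

```text
cur tool shift mm [  1.3   0.9 115.7] wz -0.12
new tool shift mm [  1.3   0.9 115.7] wz -0.12
t 12.3 pos [ 521.8 -342.4  191.7] rot [-1.7991e+02 -8.0000e-02  9.8280e+01] F [ 0.4  0.1 -0.2] gap 56.7
```

View pics/s_4c.png

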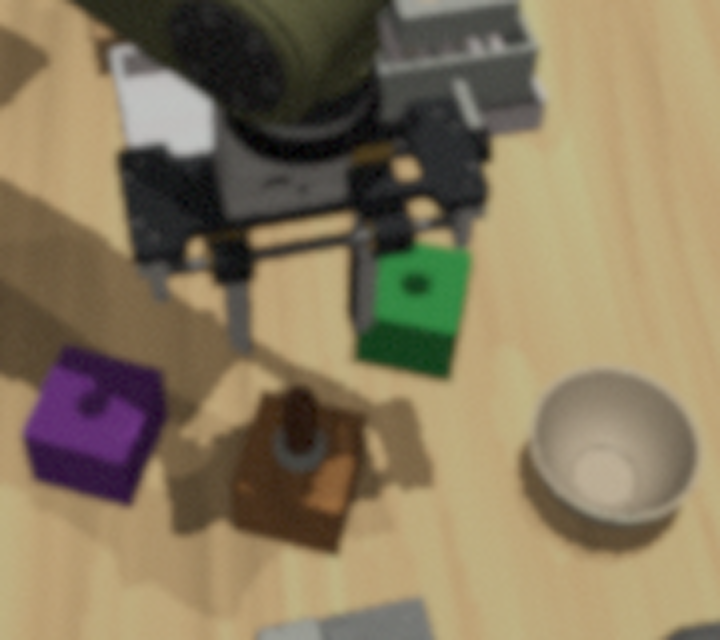

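View pics/t_4c.png

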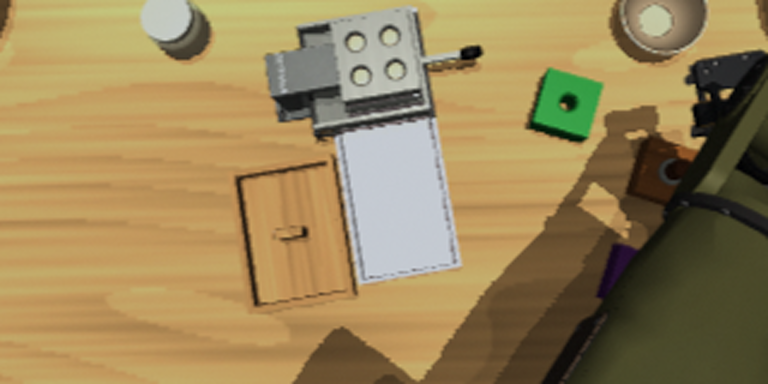

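Request:
play_rows --commands '[{"x": 0.001,"y": 0.001,"z": 0.03,"wx": 0,"wy": 0,"wz": 0,"grip": 0.6},{"x": 0,"y": 0,"z": 0.03,"wx": 0,"wy": 0,"wz": 0,"grip": 0.6},{"x": 0,"y": 0,"z": 0.03,"wx": 0,"wy": 0,"wz": 0,"grip": 0.6},{"x": 0,"y": 0,"z": 0.018,"wx": 0,"wy": 0,"wz": 0,"grip": 0.6},{"x": 0,"y": 0,"z": 0.008,"wx": 0,"wy": 0,"wz": 0,"grip": 0.6},{"x": 0,"y": 0,"z": 0,"wx": 0,"wy": 0,"wz": 0,"grip": 0.6},{"x": 0,"y": 0,"z": 0,"wx": 0,"wy": 0,"wz": 0,"grip": 0},{"x": 0,"y": 0,"z": 0,"wx": 0,"wy": 0,"wz": 0,"grip": 0},{"x": 0,"y": 0,"z": 0,"wx": 0,"wy": 0,"wz": 0,"grip": 0},{"x": 0,"y": 0,"z": 0,"wx": 0,"wy": 0,"wz": 0,"grip": 0},{"x": 0,"y": 0,"z": 0,"wx": 0,"wy": 0,"wz": 0,"grip": 0},{"x": 0,"y": 0,"z": 0,"wx": 0,"wy": 0,"wz": 0,"grip": 0},{"x": 0,"y": 0,"z": 0,"wx": 0,"wy": 0,"wz": 0,"grip": 0}]' --squeeze 50

```text
clock: 14.0
eef_pos: [523.3, -339.8, 77.6]
eef_rot: [3.141, 0.0, 1.717]
wrist_force: [-0.6, 0.0, 2.7]
finger_gap: 21.3
```

Request:
play_rows --commands '[{"x": 0,"y": 0,"z": -0.01,"wx": 0,"wy": 0,"wz": 0,"grip": 0},{"x": 0,"y": 0,"z": -0.03,"wx": 0,"wy": 0,"wz": 0,"grip": 0},{"x": 0,"y": 0,"z": -0.04,"wx": 0,"wy": 0,"wz": 0,"grip": 0},{"x": 0,"y": 0,"z": -0.04,"wx": 0,"wy": 0,"wz": 0,"grip": 0},{"x": 0,"y": 0,"z": -0.04,"wx": 0,"wy": 0,"wz": 0,"grip": 0},{"x": 0,"y": 0,"z": 0,"wx": 0,"wy": 0,"wz": 0,"grip": 0}]'

```text
clock: 14.75
eef_pos: [524.0, -340.2, 241.1]
eef_rot: [3.138, 0.004, 1.717]
wrist_force: [0.8, 0.5, -1.4]
finger_gap: 21.4
```

```bash
python3 -c "
from h import *
plan(*fix(-28,-110),240,98.4)
p,d=snap('side','s_5')
s=manip.read_state()['eef_pos']
t=np.array(s)
for dz in(19,-19.6-0,-69.6): print(dz,np.round(proj('side',t+[0,0,dz]),1))
b=cv2.imread('pics/s_5.png')[190:310,190:330]
cv2.imwrite('pics/s_5c.png',cv2.resize(b,None,fx=5,fy=5,interpolation=cv2.INTER_CUBIC))
"
```

```text
cur tool shift mm [304.2 203.9   1.1] wz 0.0
new tool shift mm [304.2 203.9   1.1] wz 0.0
t 14.8 pos [ 524.  -340.2  241.1] rot [179.77   0.22  98.4 ] F [ 0.8  0.5 -1.4] gap 21.4
19 [255.4 244.9]
-19.6 [255.3 255.5]
-69.6 [255.2 268.1]
```

View pics/s_5c.png

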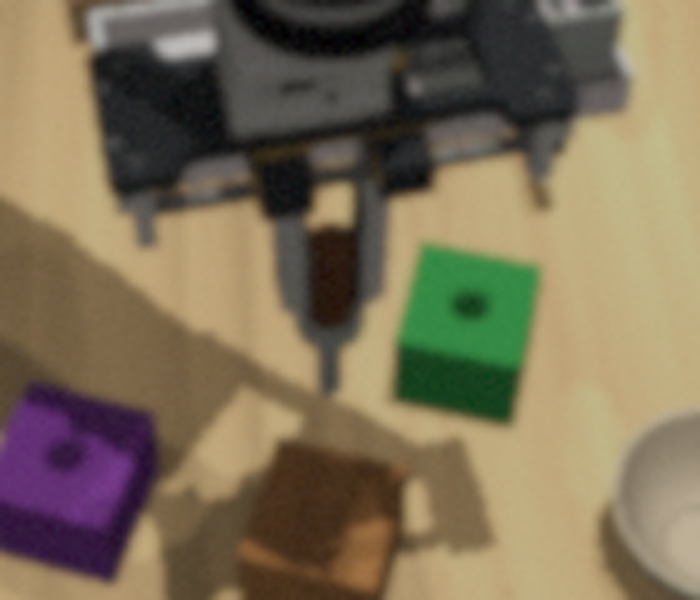

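Request:
play_rows --commands '[{"x": 0.0254,"y": 0.017,"z": 0,"wx": 0,"wy": 0,"wz": 0,"grip": 0},{"x": 0.0254,"y": 0.017,"z": 0,"wx": 0,"wy": 0,"wz": 0,"grip": 0},{"x": 0.0254,"y": 0.017,"z": 0,"wx": 0,"wy": 0,"wz": 0,"grip": 0},{"x": 0.0254,"y": 0.017,"z": 0,"wx": 0,"wy": 0,"wz": 0,"grip": 0},{"x": 0.0254,"y": 0.017,"z": 0,"wx": 0,"wy": 0,"wz": 0,"grip": 0},{"x": 0.0254,"y": 0.017,"z": 0,"wx": 0,"wy": 0,"wz": 0,"grip": 0},{"x": 0.0254,"y": 0.017,"z": 0,"wx": 0,"wy": 0,"wz": 0,"grip": 0},{"x": 0.0254,"y": 0.017,"z": 0,"wx": 0,"wy": 0,"wz": 0,"grip": 0},{"x": 0.0254,"y": 0.017,"z": 0,"wx": 0,"wy": 0,"wz": 0,"grip": 0},{"x": 0.0254,"y": 0.017,"z": 0,"wx": 0,"wy": 0,"wz": 0,"grip": 0},{"x": 0.0254,"y": 0.017,"z": 0,"wx": 0,"wy": 0,"wz": 0,"grip": 0},{"x": 0.0248,"y": 0.017,"z": 0,"wx": 0,"wy": 0,"wz": 0,"grip": 0},{"x": 0,"y": 0,"z": 0,"wx": 0,"wy": 0,"wz": 0,"grip": 0},{"x": 0,"y": 0,"z": 0,"wx": 0,"wy": 0,"wz": 0,"grip": 0}]'

```text
clock: 16.55
eef_pos: [680.2, -9.5, 236.2]
eef_rot: [-3.14, -0.0, 1.717]
wrist_force: [-0.7, -0.6, -1.2]
finger_gap: 21.4
```

```bash
python3 -c "
from h import *
plan(*fix(-28,-110),240,98.4)
p,d=snap('side','s_6')
t=np.array(manip.read_state()['eef_pos'])
print(np.round(proj('side',t+[0,0,-69.6]),1), np.round(proj('side',np.append(fix(-28,-110),139)),1))
b=cv2.imread('pics/s_6.png')[110:250,200:340]
cv2.imwrite('pics/s_6c.png',cv2.resize(b,None,fx=5,fy=5,interpolation=cv2.INTER_CUBIC))
"
```

```text
cur tool shift mm [-0.1  1.  -3.8] wz -0.01
new tool shift mm [-0.1  1.  -3.8] wz -0.01
t 16.6 pos [680.2  -9.5 236.2] rot [-1.7989e+02 -2.0000e-02  9.8390e+01] F [-0.7 -0.6 -1.2] gap 21.4
[300.3 169.3] [299.7 176.2]
```

View pics/s_6c.png

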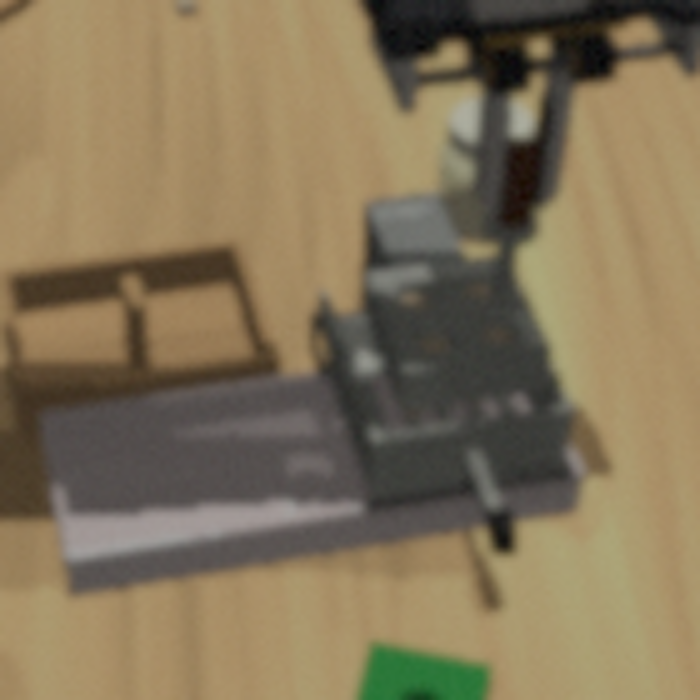

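Request:
play_rows --commands '[{"x": 0,"y": 0.001,"z": 0.012,"wx": 0,"wy": 0,"wz": 0,"grip": 0},{"x": 0,"y": 0,"z": 0.012,"wx": 0,"wy": 0,"wz": 0,"grip": 0},{"x": 0,"y": 0,"z": 0.008,"wx": 0,"wy": 0,"wz": 0,"grip": 0},{"x": 0,"y": 0,"z": 0.004,"wx": 0,"wy": 0,"wz": 0,"grip": 0},{"x": 0,"y": 0,"z": 0,"wx": 0,"wy": 0,"wz": 0,"grip": 0}]'

```text
clock: 17.23
eef_pos: [681.6, -8.9, 201.4]
eef_rot: [3.142, 0.0, 1.717]
wrist_force: [-1.7, -0.4, -1.5]
finger_gap: 21.8
```

Request:
play_rows --commands '[{"x": 0,"y": 0,"z": 0.006,"wx": 0,"wy": 0,"wz": 0,"grip": 0},{"x": 0,"y": 0,"z": 0.007,"wx": 0,"wy": 0,"wz": 0,"grip": 0},{"x": 0,"y": 0,"z": 0.007,"wx": 0,"wy": 0,"wz": 0,"grip": 0},{"x": 0,"y": 0,"z": 0.007,"wx": 0,"wy": 0,"wz": 0,"grip": 0},{"x": 0,"y": 0,"z": 0.007,"wx": 0,"wy": 0,"wz": 0,"grip": 0},{"x": 0,"y": 0,"z": 0.005,"wx": 0,"wy": 0,"wz": 0,"grip": 0},{"x": 0,"y": 0,"z": 0.003,"wx": 0,"wy": 0,"wz": 0,"grip": 0},{"x": 0,"y": 0,"z": 0,"wx": 0,"wy": 0,"wz": 0,"grip": 0}]'

```text
clock: 18.23
eef_pos: [681.5, -8.9, 159.1]
eef_rot: [-3.141, -0.0, 1.717]
wrist_force: [-0.3, 0.7, -2.7]
finger_gap: 20.9
```

Request:
play_rows --commands '[{"x": 0,"y": 0,"z": -0.03,"wx": 0,"wy": 0,"wz": 0,"grip": 0},{"x": 0,"y": 0,"z": -0.032,"wx": 0,"wy": 0,"wz": 0,"grip": 0},{"x": 0,"y": 0,"z": 0,"wx": 0,"wy": 0,"wz": 0,"grip": 0},{"x": 0.02,"y": 0,"z": 0,"wx": 0,"wy": 0,"wz": 0,"grip": 0},{"x": 0.02,"y": 0,"z": 0,"wx": 0,"wy": 0,"wz": 0,"grip": 0},{"x": 0,"y": 0,"z": 0,"wx": 0,"wy": 0,"wz": 0,"grip": 0},{"x": 0,"y": 0,"z": 0,"wx": 0,"wy": 0,"wz": 0,"grip": 0}]'

```text
clock: 19.1
eef_pos: [675.7, 31.0, 221.1]
eef_rot: [-3.141, 0.0, 1.718]
wrist_force: [0.6, 0.5, -2.2]
finger_gap: 21.4
```

```bash
python3 -c "
from h import *
plan(*fix(12,-110),159,98.4)
p,d=snap('side','s_7')
b=cv2.imread('pics/s_7.png')[110:250,200:340]
cv2.imwrite('pics/s_7c.png',cv2.resize(b,None,fx=5,fy=5,interpolation=cv2.INTER_CUBIC))
"
```

```text
cur tool shift mm [-0.8 -0.4 62.1] wz 0.03
new tool shift mm [-0.8 -0.4 62.1] wz 0.03
t 19.1 pos [675.7  31.  221.1] rot [-179.97    0.     98.43] F [ 0.6  0.5 -2.2] gap 21.4
```

View pics/s_7c.png

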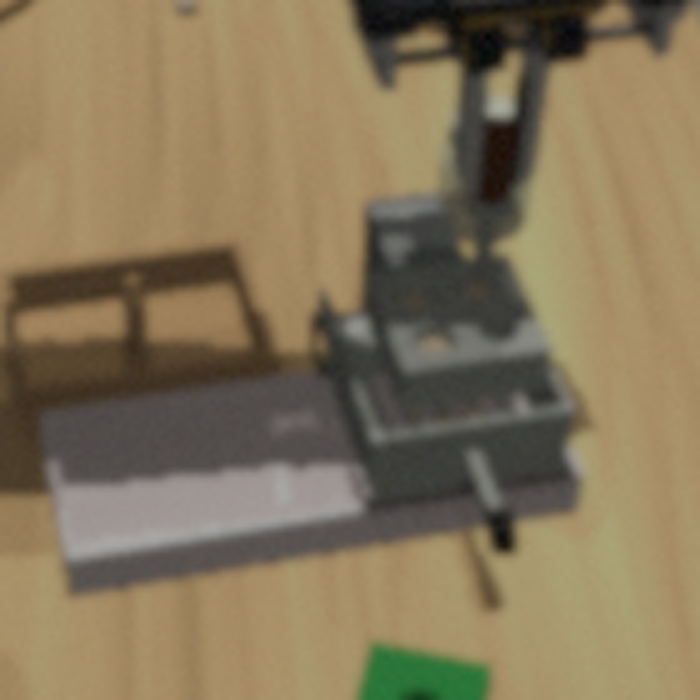

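Request:
play_rows --commands '[{"x": 0,"y": 0,"z": 0.012,"wx": 0,"wy": 0,"wz": 0,"grip": 0},{"x": 0,"y": 0,"z": 0.01,"wx": 0,"wy": 0,"wz": 0,"grip": 0},{"x": 0,"y": 0,"z": 0.007,"wx": 0,"wy": 0,"wz": 0,"grip": 0},{"x": 0,"y": 0,"z": 0.007,"wx": 0,"wy": 0,"wz": 0,"grip": 0},{"x": 0,"y": 0,"z": 0.007,"wx": 0,"wy": 0,"wz": 0,"grip": 0},{"x": 0,"y": 0,"z": 0.007,"wx": 0,"wy": 0,"wz": 0,"grip": 0},{"x": 0,"y": 0,"z": 0.006,"wx": 0,"wy": 0,"wz": 0,"grip": 0},{"x": 0,"y": 0,"z": 0.004,"wx": 0,"wy": 0,"wz": 0,"grip": 0},{"x": 0,"y": 0,"z": 0.002,"wx": 0,"wy": 0,"wz": 0,"grip": 0},{"x": 0,"y": 0,"z": 0,"wx": 0,"wy": 0,"wz": 0,"grip": 0}]'

```text
clock: 20.4
eef_pos: [675.8, 30.7, 159.3]
eef_rot: [-3.141, -0.0, 1.717]
wrist_force: [-0.4, 0.3, -2.4]
finger_gap: 21.4
```

Request:
play_rows --commands '[{"x": 0,"y": 0,"z": -0.03,"wx": 0,"wy": 0,"wz": 0,"grip": 0},{"x": 0,"y": 0,"z": -0.032,"wx": 0,"wy": 0,"wz": 0,"grip": 0},{"x": 0,"y": 0,"z": 0,"wx": 0,"wy": 0,"wz": 0,"grip": 0},{"x": 0,"y": -0.02,"z": 0,"wx": 0,"wy": 0,"wz": 0,"grip": 0},{"x": 0,"y": -0.02,"z": 0,"wx": 0,"wy": 0,"wz": 0,"grip": 0},{"x": 0,"y": 0,"z": 0,"wx": 0,"wy": 0,"wz": 0,"grip": 0},{"x": 0,"y": 0,"z": 0,"wx": 0,"wy": 0,"wz": 0,"grip": 0}]'

```text
clock: 21.28
eef_pos: [636.5, 24.9, 220.9]
eef_rot: [-3.141, -0.0, 1.717]
wrist_force: [-0.4, -0.6, -2.7]
finger_gap: 21.3
```

```bash
python3 -c "
from h import *
plan(*fix(12,-70),159,98.4)
p,d=snap('side','s_8')
b=cv2.imread('pics/s_8.png')[110:250,200:340]
cv2.imwrite('pics/s_8c.png',cv2.resize(b,None,fx=5,fy=5,interpolation=cv2.INTER_CUBIC))
"
```

```text
cur tool shift mm [-0.5 -0.8 61.9] wz -0.01
new tool shift mm [-0.5 -0.8 61.9] wz -0.01
t 21.3 pos [636.5  24.9 220.9] rot [-1.7998e+02 -1.0000e-02  9.8390e+01] F [-0.4 -0.6 -2.7] gap 21.3
```

View pics/s_8c.png

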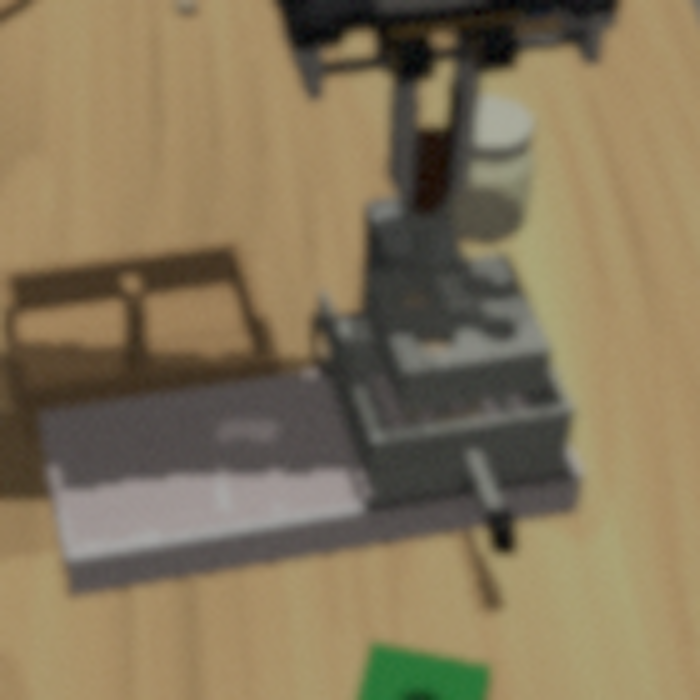

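Two bores are now empty (crop 500,325 and 478,290). The third bore is next.

Request:
play_rows --commands '[{"x": 0,"y": -0.0005,"z": 0.012,"wx": 0,"wy": 0,"wz": 0,"grip": 0},{"x": 0,"y": 0,"z": 0.01,"wx": 0,"wy": 0,"wz": 0,"grip": 0},{"x": 0,"y": 0,"z": 0.007,"wx": 0,"wy": 0,"wz": 0,"grip": 0},{"x": 0,"y": 0,"z": 0.007,"wx": 0,"wy": 0,"wz": 0,"grip": 0},{"x": 0,"y": 0,"z": 0.007,"wx": 0,"wy": 0,"wz": 0,"grip": 0},{"x": 0,"y": 0,"z": 0.007,"wx": 0,"wy": 0,"wz": 0,"grip": 0},{"x": 0,"y": 0,"z": 0.006,"wx": 0,"wy": 0,"wz": 0,"grip": 0},{"x": 0,"y": 0,"z": 0.004,"wx": 0,"wy": 0,"wz": 0,"grip": 0},{"x": 0,"y": 0,"z": 0.002,"wx": 0,"wy": 0,"wz": 0,"grip": 0},{"x": 0,"y": 0,"z": 0,"wx": 0,"wy": 0,"wz": 0,"grip": 0}]'

```text
clock: 22.58
eef_pos: [635.7, 24.8, 159.4]
eef_rot: [-3.141, -0.0, 1.717]
wrist_force: [-0.5, -0.2, -1.8]
finger_gap: 21.3
```

Request:
play_rows --commands '[{"x": 0,"y": 0,"z": -0.03,"wx": 0,"wy": 0,"wz": 0,"grip": 0},{"x": 0,"y": 0,"z": -0.032,"wx": 0,"wy": 0,"wz": 0,"grip": 0},{"x": 0,"y": 0,"z": 0,"wx": 0,"wy": 0,"wz": 0,"grip": 0},{"x": -0.02,"y": 0,"z": 0,"wx": 0,"wy": 0,"wz": 0,"grip": 0},{"x": -0.02,"y": 0,"z": 0,"wx": 0,"wy": 0,"wz": 0,"grip": 0},{"x": 0,"y": 0,"z": 0,"wx": 0,"wy": 0,"wz": 0,"grip": 0},{"x": 0,"y": 0,"z": 0,"wx": 0,"wy": 0,"wz": 0,"grip": 0}]'

```text
clock: 23.45
eef_pos: [641.5, -15.1, 220.9]
eef_rot: [-3.141, -0.0, 1.717]
wrist_force: [0.4, 0.2, -1.7]
finger_gap: 21.1
```

```bash
python3 -c "
from h import *
plan(*fix(-28,-70),159,98.4)
"
```

```text
cur tool shift mm [-0.3  0.1 61.9] wz -0.04
new tool shift mm [-0.3  0.1 61.9] wz -0.04
t 23.4 pos [641.5 -15.1 220.9] rot [-1.7996e+02 -2.0000e-02  9.8360e+01] F [ 0.4  0.2 -1.7] gap 21.1
```

Request:
play_rows --commands '[{"x": 0,"y": 0,"z": 0.012,"wx": 0,"wy": 0,"wz": 0,"grip": 0},{"x": 0,"y": 0,"z": 0.01,"wx": 0,"wy": 0,"wz": 0,"grip": 0},{"x": 0,"y": 0,"z": 0.007,"wx": 0,"wy": 0,"wz": 0,"grip": 0},{"x": 0,"y": 0,"z": 0.007,"wx": 0,"wy": 0,"wz": 0,"grip": 0},{"x": 0,"y": 0,"z": 0.007,"wx": 0,"wy": 0,"wz": 0,"grip": 0},{"x": 0,"y": 0,"z": 0.007,"wx": 0,"wy": 0,"wz": 0,"grip": 0},{"x": 0,"y": 0,"z": 0.006,"wx": 0,"wy": 0,"wz": 0,"grip": 0},{"x": 0,"y": 0,"z": 0.004,"wx": 0,"wy": 0,"wz": 0,"grip": 0},{"x": 0,"y": 0,"z": 0.002,"wx": 0,"wy": 0,"wz": 0,"grip": 0},{"x": 0,"y": 0,"z": 0,"wx": 0,"wy": 0,"wz": 0,"grip": 0},{"x": 0,"y": 0,"z": -0.03,"wx": 0,"wy": 0,"wz": 0,"grip": 0},{"x": 0,"y": 0,"z": -0.03,"wx": 0,"wy": 0,"wz": 0,"grip": 0},{"x": 0,"y": 0,"z": -0.02,"wx": 0,"wy": 0,"wz": 0,"grip": 0},{"x": 0,"y": 0,"z": 0,"wx": 0,"wy": 0,"wz": 0,"grip": 0}]'

```text
clock: 25.2
eef_pos: [642.0, -14.8, 241.0]
eef_rot: [3.139, 0.001, 1.717]
wrist_force: [0.9, -0.2, -0.9]
finger_gap: 21.4
```

```bash
python3 -c "
from h import *
plan(523.2,-340.2,210,98.4)
p,d=snap('side','s_9')
b=cv2.imread('pics/s_9.png')[110:250,200:340]
cv2.imwrite('pics/s_9c.png',cv2.resize(b,None,fx=5,fy=5,interpolation=cv2.INTER_CUBIC))
"
```

```text
cur tool shift mm [-304.5 -165.1   31. ] wz -0.01
new tool shift mm [-304.5 -165.1   31. ] wz -0.01
t 25.2 pos [642.  -14.8 241. ] rot [1.7983e+02 4.0000e-02 9.8390e+01] F [ 0.9 -0.2 -0.9] gap 21.4
```

View pics/s_9c.png

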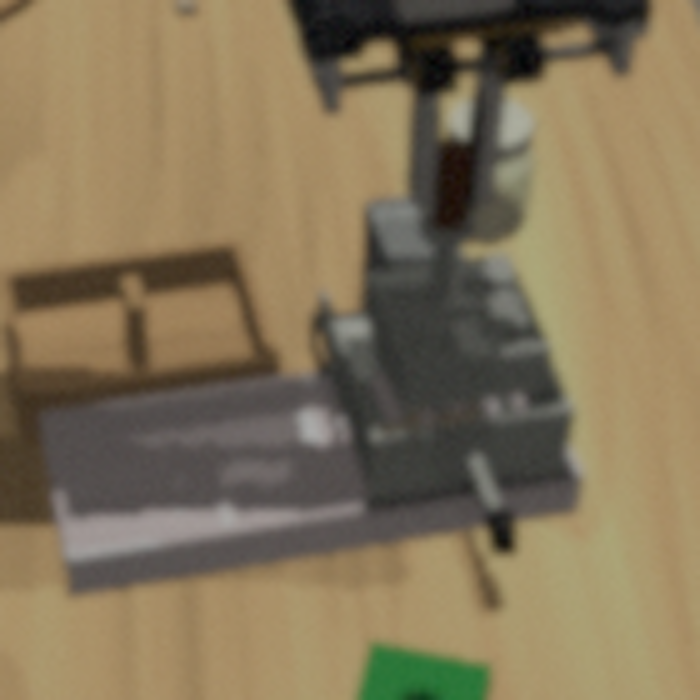

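```bash
python3 -c "
from h import *
p,d=snap('top','t_9')
b=cv2.imread('pics/t_9.png')[190:235,335:385]
cv2.imwrite('pics/t_9c.png',cv2.resize(b,None,fx=12,fy=12,interpolation=cv2.INTER_CUBIC))
b=cv2.imread('pics/s_9.png')[260:325,225:285]
cv2.imwrite('pics/s_9d.png',cv2.resize(b,None,fx=10,fy=10,interpolation=cv2.INTER_CUBIC))
"
```

```text
(no output)
```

View pics/t_9c.png

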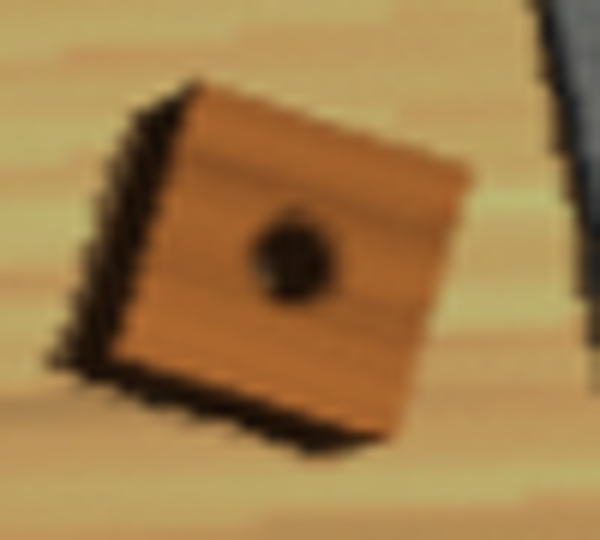

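View pics/s_9d.png

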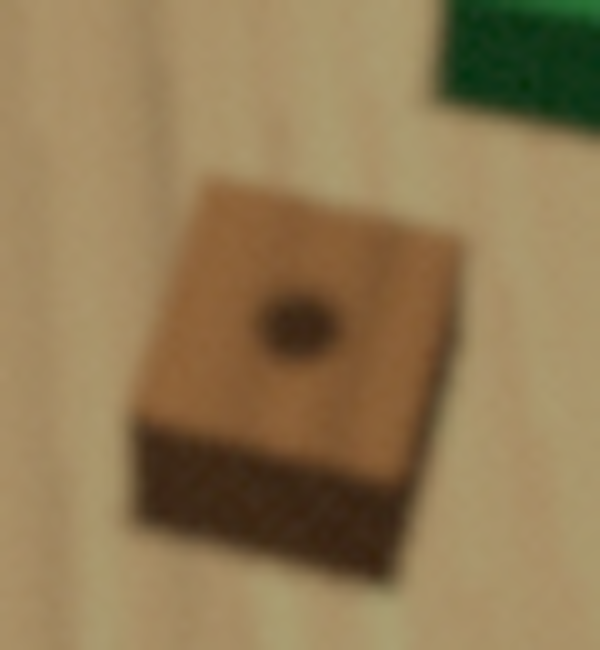

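```bash
python3 -c "
from h import *
print(ray('top',335+(294-5.5)/12,190+(257-5.5)/12,60),ray('side',225+(299-4.5)/10,260+(327-4.5)/10,60))
"
```

```text
[ 524.22177152 -341.30297725   60.        ] [ 522.10524306 -340.0637066    60.        ]
```

Request:
play_rows --commands '[{"x": -0.0235,"y": -0.0127,"z": 0,"wx": 0,"wy": 0,"wz": 0,"grip": 0},{"x": -0.0235,"y": -0.0127,"z": 0,"wx": 0,"wy": 0,"wz": 0,"grip": 0},{"x": -0.0235,"y": -0.0127,"z": 0,"wx": 0,"wy": 0,"wz": 0,"grip": 0},{"x": -0.0235,"y": -0.0127,"z": 0,"wx": 0,"wy": 0,"wz": 0,"grip": 0},{"x": -0.0235,"y": -0.0127,"z": 0,"wx": 0,"wy": 0,"wz": 0,"grip": 0},{"x": -0.0235,"y": -0.0127,"z": 0,"wx": 0,"wy": 0,"wz": 0,"grip": 0},{"x": -0.0235,"y": -0.0127,"z": 0,"wx": 0,"wy": 0,"wz": 0,"grip": 0},{"x": -0.0235,"y": -0.0127,"z": 0,"wx": 0,"wy": 0,"wz": 0,"grip": 0},{"x": -0.0235,"y": -0.0127,"z": 0,"wx": 0,"wy": 0,"wz": 0,"grip": 0},{"x": -0.0235,"y": -0.0127,"z": 0.02,"wx": 0,"wy": 0,"wz": 0,"grip": 0},{"x": -0.0235,"y": -0.0127,"z": 0.02,"wx": 0,"wy": 0,"wz": 0,"grip": 0},{"x": -0.0235,"y": -0.0127,"z": 0.02,"wx": 0,"wy": 0,"wz": 0,"grip": 0},{"x": -0.0225,"y": -0.0127,"z": 0.02,"wx": 0,"wy": 0,"wz": 0,"grip": 0},{"x": 0,"y": 0,"z": 0.01,"wx": 0,"wy": 0,"wz": 0,"grip": 0},{"x": 0,"y": 0,"z": 0,"wx": 0,"wy": 0,"wz": 0,"grip": 0},{"x": 0,"y": 0,"z": 0,"wx": 0,"wy": 0,"wz": 0,"grip": 0}]'

```text
clock: 27.3
eef_pos: [523.3, -339.5, 150.0]
eef_rot: [3.141, 0.0, 1.718]
wrist_force: [0.6, 0.1, -2.2]
finger_gap: 21.3
```

```bash
python3 -c "
from h import *
plan(523.2,-340.7,79,98.4)
p,d=snap('side','s_10')
b=cv2.imread('pics/s_10.png')[220:325,205:305]
cv2.imwrite('pics/s_10d.png',cv2.resize(b,None,fx=6,fy=6,interpolation=cv2.INTER_CUBIC))
"
```

```text
cur tool shift mm [-1.2 -0.2 71. ] wz 0.05
new tool shift mm [-1.2 -0.2 71. ] wz 0.05
t 27.3 pos [ 523.3 -339.5  150. ] rot [1.7996e+02 3.0000e-02 9.8450e+01] F [ 0.6  0.1 -2.2] gap 21.3
```

View pics/s_10d.png

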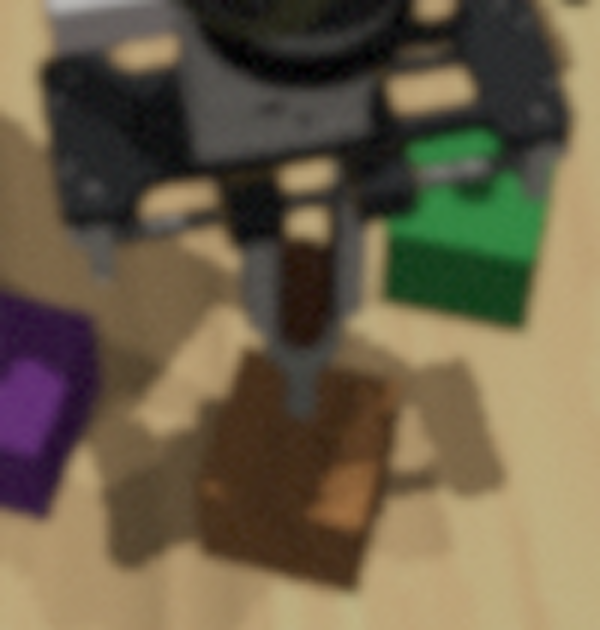

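Request:
play_rows --commands '[{"x": -0.001,"y": 0,"z": 0.01,"wx": 0,"wy": 0,"wz": 0,"grip": 0},{"x": 0,"y": 0,"z": 0.008,"wx": 0,"wy": 0,"wz": 0,"grip": 0},{"x": 0,"y": 0,"z": 0.005,"wx": 0,"wy": 0,"wz": 0,"grip": 0},{"x": 0,"y": 0,"z": 0.005,"wx": 0,"wy": 0,"wz": 0,"grip": 0},{"x": 0,"y": 0,"z": 0,"wx": 0,"wy": 0,"wz": 0,"grip": 0}]'

```text
clock: 27.98
eef_pos: [522.7, -341.1, 121.0]
eef_rot: [-3.141, -0.0, 1.717]
wrist_force: [-0.1, 0.4, -1.4]
finger_gap: 21.4
```

Request:
play_rows --commands '[{"x": 0,"y": 0,"z": 0.01,"wx": 0,"wy": 0,"wz": 0,"grip": 0},{"x": 0,"y": 0,"z": 0.01,"wx": 0,"wy": 0,"wz": 0,"grip": 0},{"x": 0,"y": 0,"z": 0.01,"wx": 0,"wy": 0,"wz": 0,"grip": 0},{"x": 0,"y": 0,"z": 0.008,"wx": 0,"wy": 0,"wz": 0,"grip": 0},{"x": 0,"y": 0,"z": 0.004,"wx": 0,"wy": 0,"wz": 0,"grip": 0},{"x": 0,"y": 0,"z": 0,"wx": 0,"wy": 0,"wz": 0,"grip": 0},{"x": 0,"y": 0,"z": 0,"wx": 0,"wy": 0,"wz": 0,"grip": 0.6},{"x": 0,"y": 0,"z": 0,"wx": 0,"wy": 0,"wz": 0,"grip": 0.6},{"x": 0,"y": 0,"z": 0,"wx": 0,"wy": 0,"wz": 0,"grip": 0.6},{"x": 0,"y": 0,"z": 0,"wx": 0,"wy": 0,"wz": 0,"grip": 0.6},{"x": 0,"y": 0,"z": 0,"wx": 0,"wy": 0,"wz": 0,"grip": 0.6},{"x": 0,"y": 0,"z": -0.03,"wx": 0,"wy": 0,"wz": 0,"grip": 0.6},{"x": 0,"y": 0,"z": -0.04,"wx": 0,"wy": 0,"wz": 0,"grip": 0.6},{"x": 0,"y": 0,"z": -0.05,"wx": 0,"wy": 0,"wz": 0,"grip": 0.6},{"x": 0,"y": 0,"z": 0,"wx": 0,"wy": 0,"wz": 0,"grip": 0.6}]'

```text
clock: 29.85
eef_pos: [523.9, -341.9, 203.7]
eef_rot: [3.137, 0.005, 1.717]
wrist_force: [0.4, -0.0, -0.3]
finger_gap: 56.6
```

```bash
python3 -c "
from h import *
plan(*fix(-122,-90),150,98.4)
p,d=snap('side','s_11')
b=cv2.imread('pics/s_11.png')[130:325,180:340]
cv2.imwrite('pics/s_11d.png',cv2.resize(b,None,fx=3.8,fy=3.8,interpolation=cv2.INTER_CUBIC))
"
```

```text
cur tool shift mm [211.9 184.1  53.7] wz -0.0
new tool shift mm [211.9 184.1  53.7] wz -0.0
t 29.9 pos [ 523.9 -341.9  203.7] rot [179.72   0.28  98.4 ] F [ 0.4 -0.  -0.3] gap 56.6
```

View pics/s_11d.png

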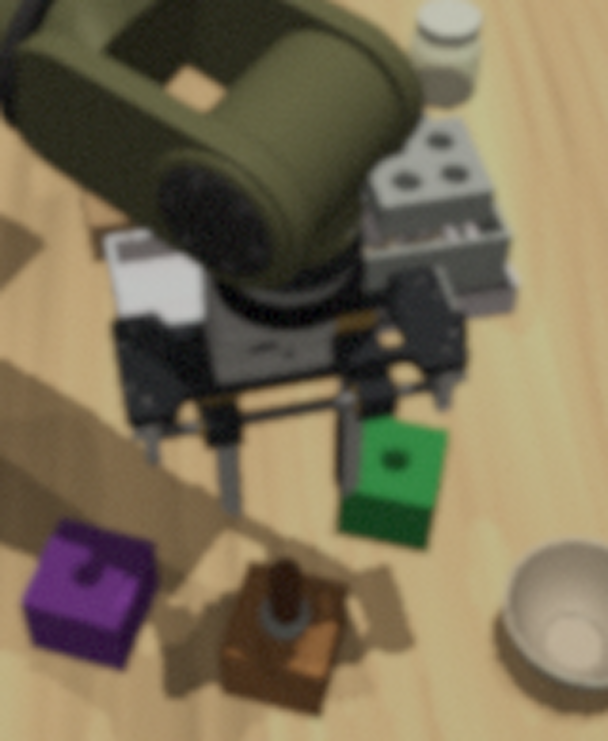

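Request:
play_rows --commands '[{"x": 0.0212,"y": 0.0182,"z": 0,"wx": 0,"wy": 0,"wz": 0,"grip": 0.6},{"x": 0.0212,"y": 0.0182,"z": 0,"wx": 0,"wy": 0,"wz": 0,"grip": 0.6},{"x": 0.0212,"y": 0.0182,"z": 0,"wx": 0,"wy": 0,"wz": 0,"grip": 0.6},{"x": 0.0212,"y": 0.0182,"z": 0,"wx": 0,"wy": 0,"wz": 0,"grip": 0.6},{"x": 0.0212,"y": 0.0182,"z": 0,"wx": 0,"wy": 0,"wz": 0,"grip": 0.6},{"x": 0.0212,"y": 0.0182,"z": 0,"wx": 0,"wy": 0,"wz": 0,"grip": 0.6},{"x": 0.0212,"y": 0.0182,"z": 0,"wx": 0,"wy": 0,"wz": 0,"grip": 0.6},{"x": 0.0212,"y": 0.0182,"z": 0.02,"wx": 0,"wy": 0,"wz": 0,"grip": 0.6},{"x": 0.0212,"y": 0.0182,"z": 0.02,"wx": 0,"wy": 0,"wz": 0,"grip": 0.6},{"x": 0.0212,"y": 0.0182,"z": 0.02,"wx": 0,"wy": 0,"wz": 0,"grip": 0.6},{"x": 0,"y": 0,"z": 0.02,"wx": 0,"wy": 0,"wz": 0,"grip": 0.6},{"x": 0,"y": 0,"z": 0,"wx": 0,"wy": 0,"wz": 0,"grip": 0.6}]'

```text
clock: 31.4
eef_pos: [670.6, -105.2, 116.7]
eef_rot: [-3.137, -0.001, 1.717]
wrist_force: [0.4, -0.5, -0.1]
finger_gap: 56.7
```

```bash
python3 -c "
from h import *
plan(*fix(-122,-90),43,98.4)
p,d=snap('side','s_12');snap('top','t_12')
print(proj('side',np.append(fix(-122,-90),62)),proj('top',np.append(fix(-122,-90),62)))
b=cv2.imread('pics/s_12.png')[130:250,220:340]
cv2.imwrite('pics/s_12d.png',cv2.resize(b,None,fx=5,fy=5,interpolation=cv2.INTER_CUBIC))
b=cv2.imread('pics/t_12.png')[120:240,180:340]
cv2.imwrite('pics/t_12d.png',cv2.resize(b,None,fx=4,fy=4,interpolation=cv2.INTER_CUBIC))
"
```

```text
cur tool shift mm [-0.8  4.5 73.7] wz -0.02
new tool shift mm [-0.8  4.5 73.7] wz -0.02
t 31.4 pos [ 670.6 -105.2  116.7] rot [-1.7976e+02 -8.0000e-02  9.8380e+01] F [ 0.4 -0.5 -0.1] gap 56.7
(np.float64(300.3514784435829), np.float64(217.23184865705682)) (np.float64(276.2554569044871), np.float64(161.7259765370804))
```

View pics/s_12d.png

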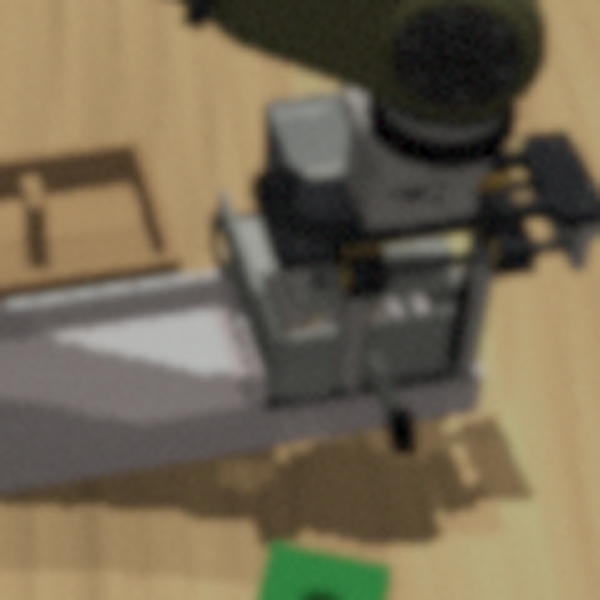

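View pics/t_12d.png

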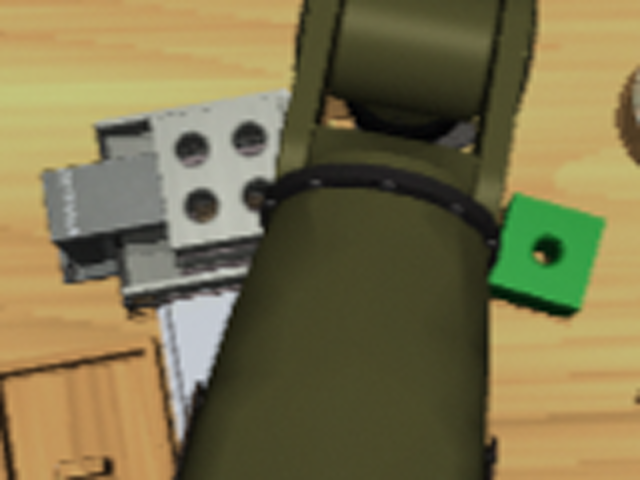

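Request:
play_rows --commands '[{"x": -0.001,"y": 0.0045,"z": 0.02,"wx": 0,"wy": 0,"wz": 0,"grip": 0.6},{"x": 0,"y": 0,"z": 0.02,"wx": 0,"wy": 0,"wz": 0,"grip": 0.6},{"x": 0,"y": 0,"z": 0.02,"wx": 0,"wy": 0,"wz": 0,"grip": 0.6},{"x": 0,"y": 0,"z": 0.01,"wx": 0,"wy": 0,"wz": 0,"grip": 0.6},{"x": 0,"y": 0,"z": 0.003,"wx": 0,"wy": 0,"wz": 0,"grip": 0.6},{"x": 0,"y": 0,"z": 0,"wx": 0,"wy": 0,"wz": 0,"grip": 0.6},{"x": 0,"y": 0,"z": 0,"wx": 0,"wy": 0,"wz": 0,"grip": 0},{"x": 0,"y": 0,"z": 0,"wx": 0,"wy": 0,"wz": 0,"grip": 0},{"x": 0,"y": 0,"z": 0,"wx": 0,"wy": 0,"wz": 0,"grip": 0},{"x": 0,"y": 0,"z": 0,"wx": 0,"wy": 0,"wz": 0,"grip": 0},{"x": 0,"y": 0,"z": 0,"wx": 0,"wy": 0,"wz": 0,"grip": 0},{"x": 0,"y": 0,"z": 0,"wx": 0,"wy": 0,"wz": 0,"grip": 0},{"x": 0,"y": 0,"z": 0,"wx": 0,"wy": 0,"wz": 0,"grip": 0},{"x": 0,"y": 0,"z": 0,"wx": 0,"wy": 0,"wz": 0,"grip": 0}]' --squeeze 15

```text
clock: 33.25
eef_pos: [675.8, -105.3, 46.4]
eef_rot: [-3.14, -0.0, 1.717]
wrist_force: [-5.4, -0.7, 3.5]
finger_gap: 12.0
```

Request:
play_rows --commands '[{"x": 0,"y": -0.005,"z": 0,"wx": 0,"wy": 0,"wz": 0,"grip": 0},{"x": 0,"y": -0.01,"z": 0,"wx": 0,"wy": 0,"wz": 0,"grip": 0},{"x": 0,"y": -0.015,"z": 0,"wx": 0,"wy": 0,"wz": 0,"grip": 0},{"x": 0,"y": -0.015,"z": 0,"wx": 0,"wy": 0,"wz": 0,"grip": 0},{"x": 0,"y": -0.015,"z": 0,"wx": 0,"wy": 0,"wz": 0,"grip": 0},{"x": 0,"y": -0.015,"z": 0,"wx": 0,"wy": 0,"wz": 0,"grip": 0},{"x": 0,"y": -0.015,"z": 0,"wx": 0,"wy": 0,"wz": 0,"grip": 0},{"x": 0,"y": -0.015,"z": 0,"wx": 0,"wy": 0,"wz": 0,"grip": 0},{"x": 0,"y": -0.015,"z": 0,"wx": 0,"wy": 0,"wz": 0,"grip": 0},{"x": 0,"y": -0.015,"z": 0,"wx": 0,"wy": 0,"wz": 0,"grip": 0},{"x": 0,"y": -0.015,"z": 0,"wx": 0,"wy": 0,"wz": 0,"grip": 0},{"x": 0,"y": -0.015,"z": 0,"wx": 0,"wy": 0,"wz": 0,"grip": 0},{"x": 0,"y": -0.01,"z": 0,"wx": 0,"wy": 0,"wz": 0,"grip": 0},{"x": 0,"y": -0.002,"z": 0,"wx": 0,"wy": 0,"wz": 0,"grip": 0},{"x": 0,"y": 0,"z": 0,"wx": 0,"wy": 0,"wz": 0,"grip": 0}]'

```text
clock: 35.12
eef_pos: [501.4, -131.3, 46.5]
eef_rot: [-3.142, 0.0, 1.717]
wrist_force: [0.3, -5.2, -1.7]
finger_gap: 11.3
```

```bash
python3 -c "
from h import *
plan(*fix(-122,90),46.4,98.4)
p,d=snap('side','s_13');snap('top','t_13')
b=cv2.imread('pics/s_13.png')[120:260,180:340]
cv2.imwrite('pics/s_13d.png',cv2.resize(b,None,fx=4.5,fy=4.5,interpolation=cv2.INTER_CUBIC))
b=cv2.imread('pics/t_13.png')[120:300,100:340]
cv2.imwrite('pics/t_13d.png',cv2.resize(b,None,fx=3.2,fy=3.2,interpolation=cv2.INTER_CUBIC))
"
```

```text
cur tool shift mm [ 0.2 -4.3  0.1] wz -0.01
new tool shift mm [ 0.2 -4.3  0.1] wz -0.01
t 35.1 pos [ 501.4 -131.3   46.5] rot [-1.800e+02  3.000e-02  9.839e+01] F [ 0.3 -5.2 -1.7] gap 11.3
```

View pics/s_13d.png

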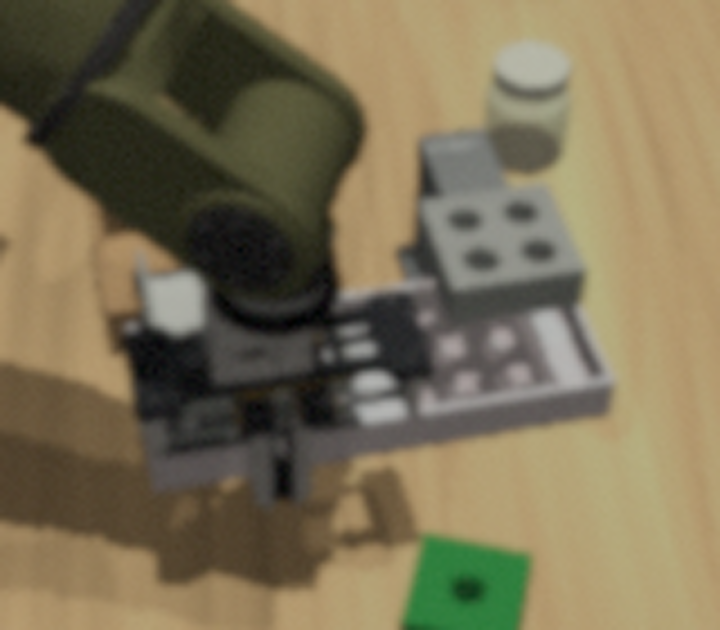

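View pics/t_13d.png

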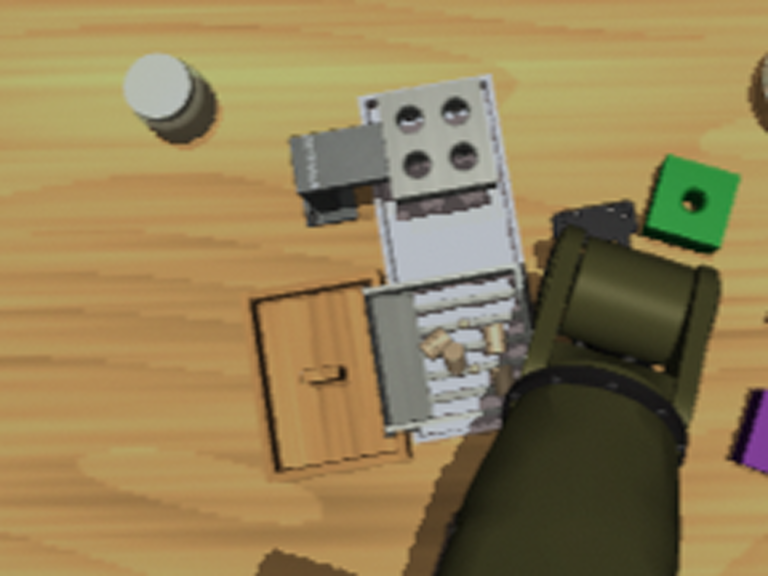

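Request:
play_rows --commands '[{"x": 0,"y": 0.03,"z": 0,"wx": 0,"wy": 0,"wz": 0,"grip": 0},{"x": 0,"y": -0.03,"z": 0,"wx": 0,"wy": 0,"wz": 0,"grip": 0},{"x": 0,"y": 0.04,"z": 0,"wx": 0,"wy": 0,"wz": 0,"grip": 0},{"x": 0,"y": -0.04,"z": 0,"wx": 0,"wy": 0,"wz": 0,"grip": 0},{"x": 0,"y": 0.04,"z": 0,"wx": 0,"wy": 0,"wz": 0,"grip": 0},{"x": 0,"y": -0.04,"z": 0,"wx": 0,"wy": 0,"wz": 0,"grip": 0},{"x": 0,"y": 0.04,"z": 0,"wx": 0,"wy": 0,"wz": 0,"grip": 0},{"x": 0,"y": -0.04,"z": 0,"wx": 0,"wy": 0,"wz": 0,"grip": 0},{"x": 0,"y": 0.04,"z": 0,"wx": 0,"wy": 0,"wz": 0,"grip": 0},{"x": 0,"y": -0.04,"z": 0,"wx": 0,"wy": 0,"wz": 0,"grip": 0},{"x": 0,"y": 0.04,"z": 0,"wx": 0,"wy": 0,"wz": 0,"grip": 0},{"x": 0,"y": -0.04,"z": 0,"wx": 0,"wy": 0,"wz": 0,"grip": 0},{"x": 0,"y": 0.04,"z": 0,"wx": 0,"wy": 0,"wz": 0,"grip": 0},{"x": 0,"y": -0.04,"z": 0,"wx": 0,"wy": 0,"wz": 0,"grip": 0},{"x": 0,"y": 0.04,"z": 0,"wx": 0,"wy": 0,"wz": 0,"grip": 0},{"x": 0,"y": -0.04,"z": 0,"wx": 0,"wy": 0,"wz": 0,"grip": 0},{"x": 0,"y": 0,"z": 0,"wx": 0,"wy": 0,"wz": 0,"grip": 0},{"x": 0,"y": 0,"z": 0,"wx": 0,"wy": 0,"wz": 0,"grip": 0}]'

```text
clock: 37.48
eef_pos: [501.1, -129.9, 46.1]
eef_rot: [-3.14, -0.002, 1.717]
wrist_force: [-1.4, 5.8, -2.3]
finger_gap: 11.8
```

```bash
python3 -c "
from h import *
plan(*fix(-122,90),46.4,98.4)
p,d=snap('side','s_14');snap('top','t_14')
b=cv2.imread('pics/t_14.png')[195:265,205:275]
cv2.imwrite('pics/t_14d.png',cv2.resize(b,None,fx=8,fy=8,interpolation=cv2.INTER_CUBIC))
"
```

```text
cur tool shift mm [-1.1 -4.2 -0.3] wz -0.01
new tool shift mm [-1.1 -4.2 -0.3] wz -0.01
t 37.5 pos [ 501.1 -129.9   46.1] rot [-1.7993e+02 -1.2000e-01  9.8390e+01] F [-1.4  5.8 -2.3] gap 11.8
```

View pics/t_14d.png

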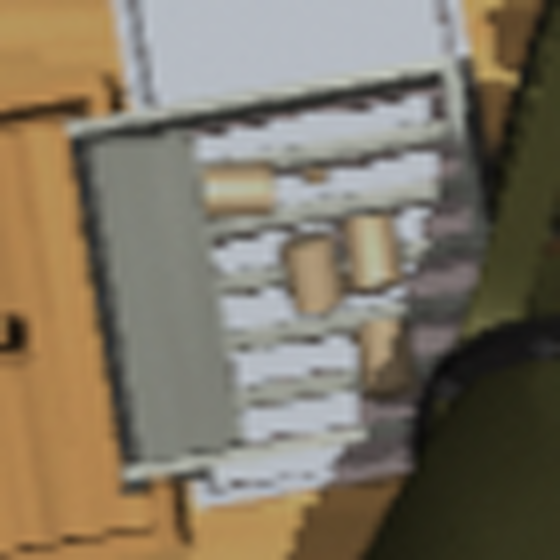

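Request:
play_rows --commands '[{"x": 0,"y": 0.05,"z": 0,"wx": 0,"wy": 0,"wz": 0,"grip": 0},{"x": 0,"y": -0.05,"z": 0,"wx": 0,"wy": 0,"wz": 0,"grip": 0},{"x": 0,"y": 0.05,"z": 0,"wx": 0,"wy": 0,"wz": 0,"grip": 0},{"x": 0,"y": -0.05,"z": 0,"wx": 0,"wy": 0,"wz": 0,"grip": 0},{"x": 0,"y": 0.05,"z": 0,"wx": 0,"wy": 0,"wz": 0,"grip": 0},{"x": 0,"y": -0.05,"z": 0,"wx": 0,"wy": 0,"wz": 0,"grip": 0},{"x": 0,"y": 0.05,"z": 0,"wx": 0,"wy": 0,"wz": 0,"grip": 0},{"x": 0,"y": -0.05,"z": 0,"wx": 0,"wy": 0,"wz": 0,"grip": 0},{"x": 0,"y": 0.05,"z": 0,"wx": 0,"wy": 0,"wz": 0,"grip": 0},{"x": 0,"y": -0.05,"z": 0,"wx": 0,"wy": 0,"wz": 0,"grip": 0},{"x": 0,"y": 0.05,"z": 0,"wx": 0,"wy": 0,"wz": 0,"grip": 0},{"x": 0,"y": -0.05,"z": 0,"wx": 0,"wy": 0,"wz": 0,"grip": 0},{"x": 0,"y": 0.05,"z": 0,"wx": 0,"wy": 0,"wz": 0,"grip": 0},{"x": 0,"y": -0.05,"z": 0,"wx": 0,"wy": 0,"wz": 0,"grip": 0},{"x": 0,"y": 0.05,"z": 0,"wx": 0,"wy": 0,"wz": 0,"grip": 0},{"x": 0,"y": -0.05,"z": 0,"wx": 0,"wy": 0,"wz": 0,"grip": 0},{"x": 0,"y": -0.003,"z": 0,"wx": 0,"wy": 0,"wz": 0,"grip": 0},{"x": 0,"y": 0,"z": 0,"wx": 0,"wy": 0,"wz": 0,"grip": 0}]'

```text
clock: 39.83
eef_pos: [498.7, -131.3, 46.6]
eef_rot: [-3.141, -0.0, 1.717]
wrist_force: [-1.5, -0.4, -2.5]
finger_gap: 12.0
```

Request:
play_rows --commands '[{"x": 0,"y": 0,"z": 0,"wx": 0,"wy": 0,"wz": 0,"grip": 0.6},{"x": 0,"y": 0,"z": 0,"wx": 0,"wy": 0,"wz": 0,"grip": 0.6},{"x": 0,"y": 0,"z": 0,"wx": 0,"wy": 0,"wz": 0,"grip": 0.6},{"x": 0,"y": 0,"z": 0,"wx": 0,"wy": 0,"wz": 0,"grip": 0.6},{"x": 0,"y": 0,"z": -0.03,"wx": 0,"wy": 0,"wz": 0,"grip": 0.6},{"x": 0,"y": 0,"z": -0.04,"wx": 0,"wy": 0,"wz": 0,"grip": 0.6},{"x": -0.02,"y": -0.01,"z": -0.05,"wx": 0,"wy": 0,"wz": 0,"grip": 0.6},{"x": -0.04,"y": -0.02,"z": 0,"wx": 0,"wy": 0,"wz": 0,"grip": 0.6},{"x": -0.05,"y": -0.02,"z": 0,"wx": 0,"wy": 0,"wz": 0,"grip": 0.6},{"x": -0.05,"y": -0.02,"z": 0,"wx": 0,"wy": 0,"wz": 0,"grip": 0.6},{"x": -0.05,"y": -0.02,"z": 0,"wx": 0,"wy": 0,"wz": 0,"grip": 0.6},{"x": -0.02,"y": 0,"z": 0,"wx": 0,"wy": 0,"wz": 0,"grip": 0.6}]'

```text
clock: 41.32
eef_pos: [441.8, -374.6, 166.4]
eef_rot: [-3.141, 0.0, 1.715]
wrist_force: [0.1, 0.6, -0.0]
finger_gap: 56.3
```

```bash
python3 -c "
from h import *
p,d=snap('side','s_15');p,e=snap('top','t_15')
b=cv2.imread('pics/t_15.png')[190:265,200:280]
cv2.imwrite('pics/t_15d.png',cv2.resize(b,None,fx=8,fy=8,interpolation=cv2.INTER_CUBIC))
b=cv2.imread('pics/s_15.png')[140:260,180:330]
cv2.imwrite('pics/s_15d.png',cv2.resize(b,None,fx=5,fy=5,interpolation=cv2.INTER_CUBIC))
"
```

```text
(no output)
```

View pics/t_15d.png

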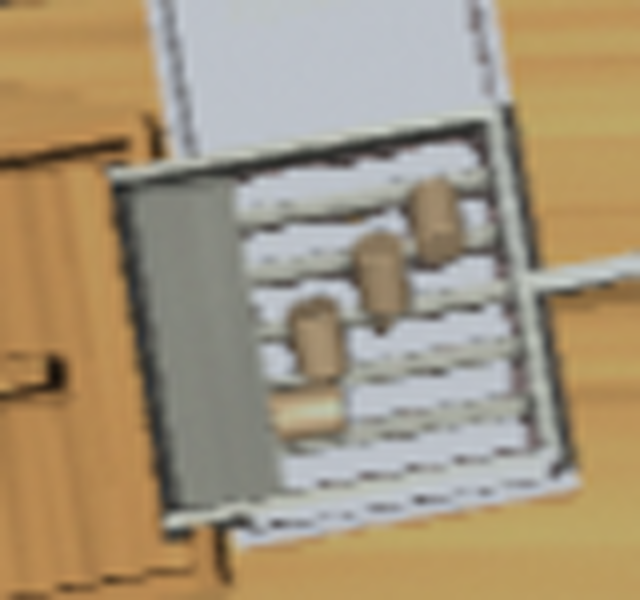

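View pics/s_15d.png

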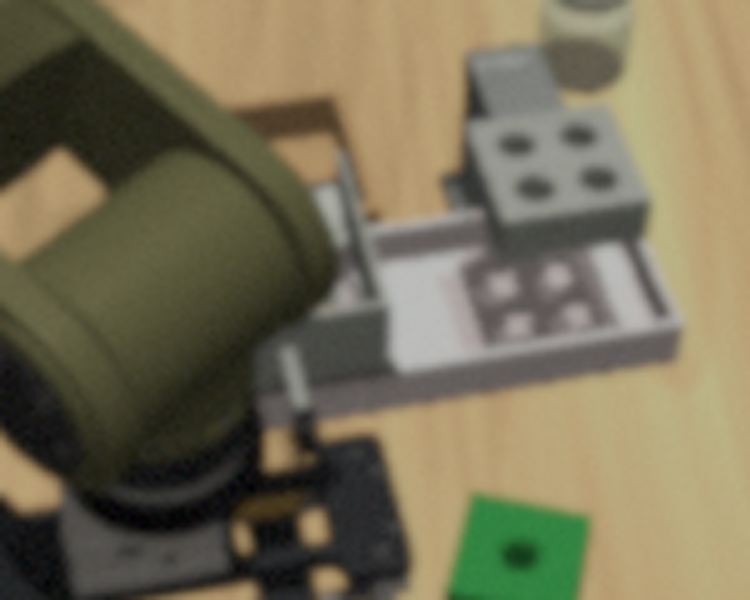

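```bash
python3 -c "
from h import *
im=cv2.imread('pics/t_15.png'); P=unproj('top',np.load('pics/t_15_d.npy'))
for u,v in((244,217),(247,230)):
  print(np.round(P[v-2:v+4,u-3:u+5,2]).astype(int)); print(im[v-2:v+4,u-3:u+5].tolist())
b=im[190:265,200:280]
cv2.imwrite('pics/t_15e.png',cv2.resize(b[18:50,28:65],None,fx=18,fy=18,interpolation=cv2.INTER_NEAREST))
"
```

```text
[[46 47 42 42 46 45 48 43]
 [45 44 44 41 18  4  6  3]
 [ 7  6  6 12 12  4  4  8]
 [ 2  3  6  4  6  4  1  5]
 [ 3  6  8  6 56 55 63 61]
 [ 2  5  7 59 59 60 59 61]]
[[[157, 166, 164], [150, 159, 156], [151, 160, 157], [150, 160, 157], [150, 160, 157], [140, 149, 148], [120, 127, 126], [114, 120, 121]], [[118, 125, 124], [109, 117, 117], [98, 108, 110], [75, 84, 85], [66, 73, 75], [75, 80, 84], [85, 85, 92], [143, 139, 138]], [[83, 84, 91], [75, 77, 83], [69, 82, 93], [74, 95, 110], [112, 119, 124], [169, 164, 160], [191, 185, 180], [196, 189, 183]], [[191, 184, 179], [191, 184, 179], [190, 184, 179], [191, 185, 181], [194, 188, 183], [183, 177, 172], [163, 158, 154], [182, 175, 170]], [[201, 194, 188], [202, 194, 188], [202, 194, 189], [184, 181, 178], [143, 154, 160], [114, 133, 144], [100, 120, 134], [107, 128, 142]], [[201, 193, 188], [202, 194, 189], [184, 180, 178], [133, 144, 151], [97, 120, 137], [93, 118, 136], [91, 116, 135], [93, 119, 136]]]
[[45 49 51 57 58 58 58 43]
 [43 48 47 54 53 44 46 43]
 [46 43 44 10 16  6  5  0]
 [ 3  6  4  9 12  5  8  3]
 [ 3  6  6  2  3  6  7  8]
 [ 4  5  5  6  3  2 12 12]]
[[[151, 156, 154], [88, 104, 112], [88, 112, 129], [99, 126, 146], [102, 129, 150], [99, 125, 145], [89, 110, 123], [120, 130, 132]], [[153, 162, 160], [125, 133, 133], [87, 99, 105], [77, 93, 104], [89, 107, 118], [102, 117, 123], [102, 110, 112], [112, 118, 120]], [[121, 128, 127], [109, 116, 117], [89, 99, 102], [73, 87, 96], [90, 106, 117], [149, 150, 151], [193, 186, 181], [194, 188, 183]], [[193, 187, 181], [193, 186, 182], [156, 151, 150], [72, 78, 88], [138, 138, 138], [196, 190, 184], [201, 193, 188], [201, 193, 187]], [[201, 194, 188], [201, 194, 188], [197, 189, 184], [191, 184, 180], [195, 188, 183], [202, 194, 188], [202, 194, 189], [201, 194, 188]], [[201, 194, 188], [201, 194, 189], [201, 194, 188], [201, 194, 188], [201, 194, 189], [202, 194, 189], [201, 194, 188], [202, 194, 188]]]
```

View pics/t_15e.png

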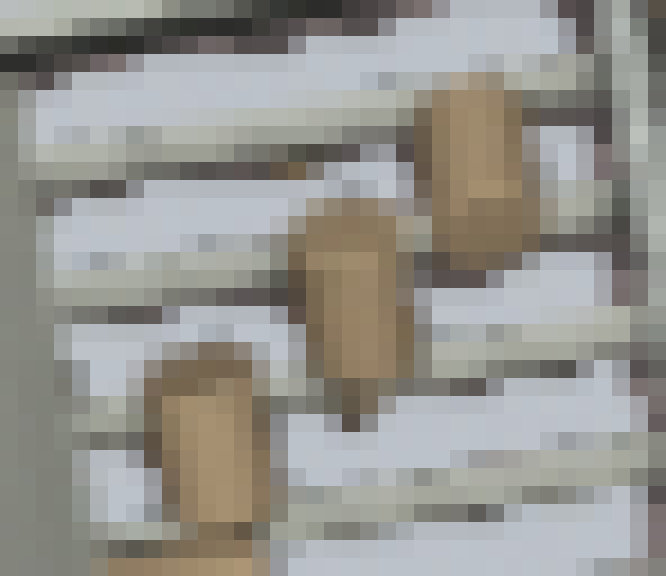

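Request:
play_rows --commands '[{"x": 0.02,"y": 0,"z": 0,"wx": 0,"wy": 0,"wz": 0,"grip": 0.6},{"x": 0.05,"y": 0.02,"z": 0,"wx": 0,"wy": 0,"wz": 0,"grip": 0.6},{"x": 0.05,"y": 0.02,"z": 0,"wx": 0,"wy": 0,"wz": 0,"grip": 0.6},{"x": 0.05,"y": 0.02,"z": 0,"wx": 0,"wy": 0,"wz": 0,"grip": 0.6},{"x": 0.04,"y": 0.02,"z": 0,"wx": 0,"wy": 0,"wz": 0,"grip": 0.6},{"x": 0.02,"y": 0.01,"z": 0,"wx": 0,"wy": 0,"wz": 0,"grip": 0.6},{"x": 0,"y": 0,"z": 0,"wx": 0,"wy": 0,"wz": 0,"grip": 0.6},{"x": 0,"y": 0,"z": 0,"wx": 0,"wy": 0,"wz": 0,"grip": 0.6}]'

```text
clock: 42.42
eef_pos: [498.1, -131.5, 166.5]
eef_rot: [-3.142, 0.0, 1.718]
wrist_force: [-0.3, 0.4, -0.3]
finger_gap: 56.4
```

```bash
python3 -c "
from h import *
plan(497.8,-131.5,45,98.4)"
```

```text
cur tool shift mm [  0.   -0.3 121.5] wz 0.02
new tool shift mm [  0.   -0.3 121.5] wz 0.02
t 42.4 pos [ 498.1 -131.5  166.5] rot [-1.7999e+02  1.0000e-02  9.8420e+01] F [-0.3  0.4 -0.3] gap 56.4
```

Request:
play_rows --commands '[{"x": 0,"y": 0,"z": 0.04,"wx": 0,"wy": 0,"wz": 0,"grip": 0.6},{"x": 0,"y": 0,"z": 0.04,"wx": 0,"wy": 0,"wz": 0,"grip": 0.6},{"x": 0,"y": 0,"z": 0.025,"wx": 0,"wy": 0,"wz": 0,"grip": 0.6},{"x": 0,"y": 0,"z": 0.012,"wx": 0,"wy": 0,"wz": 0,"grip": 0.6},{"x": 0,"y": 0,"z": 0.004,"wx": 0,"wy": 0,"wz": 0,"grip": 0.6},{"x": 0,"y": 0,"z": 0,"wx": 0,"wy": 0,"wz": 0,"grip": 0},{"x": 0,"y": 0,"z": 0,"wx": 0,"wy": 0,"wz": 0,"grip": 0},{"x": 0,"y": 0,"z": 0,"wx": 0,"wy": 0,"wz": 0,"grip": 0},{"x": 0,"y": 0,"z": 0,"wx": 0,"wy": 0,"wz": 0,"grip": 0},{"x": 0,"y": 0,"z": 0,"wx": 0,"wy": 0,"wz": 0,"grip": 0},{"x": 0,"y": 0,"z": 0,"wx": 0,"wy": 0,"wz": 0,"grip": 0},{"x": 0,"y": 0,"z": 0,"wx": 0,"wy": 0,"wz": 0,"grip": 0}]'

```text
clock: 43.92
eef_pos: [498.5, -131.4, 45.5]
eef_rot: [3.141, 0.0, 1.717]
wrist_force: [-0.3, 0.4, 2.7]
finger_gap: 11.9
```

Request:
play_rows --commands '[{"x": 0,"y": 0.05,"z": 0,"wx": 0,"wy": 0,"wz": 0,"grip": 0},{"x": 0,"y": -0.05,"z": 0,"wx": 0,"wy": 0,"wz": 0,"grip": 0},{"x": 0,"y": 0.05,"z": 0,"wx": 0,"wy": 0,"wz": 0,"grip": 0},{"x": 0,"y": -0.05,"z": 0,"wx": 0,"wy": 0,"wz": 0,"grip": 0},{"x": 0,"y": 0.05,"z": 0,"wx": 0,"wy": 0,"wz": 0,"grip": 0},{"x": 0,"y": -0.05,"z": 0,"wx": 0,"wy": 0,"wz": 0,"grip": 0},{"x": 0,"y": 0.05,"z": 0,"wx": 0,"wy": 0,"wz": 0,"grip": 0},{"x": 0,"y": -0.05,"z": 0,"wx": 0,"wy": 0,"wz": 0,"grip": 0},{"x": 0,"y": 0.05,"z": 0,"wx": 0,"wy": 0,"wz": 0,"grip": 0},{"x": 0,"y": -0.05,"z": 0,"wx": 0,"wy": 0,"wz": 0,"grip": 0},{"x": 0,"y": 0.05,"z": 0,"wx": 0,"wy": 0,"wz": 0,"grip": 0},{"x": 0,"y": -0.05,"z": 0,"wx": 0,"wy": 0,"wz": 0,"grip": 0},{"x": 0,"y": 0,"z": 0,"wx": 0,"wy": 0,"wz": 0,"grip": 0},{"x": 0,"y": 0,"z": 0,"wx": 0,"wy": 0,"wz": 0,"grip": 0}]'

```text
clock: 45.68
eef_pos: [498.2, -131.5, 45.2]
eef_rot: [-3.141, -0.0, 1.717]
wrist_force: [-0.9, 0.2, -3.5]
finger_gap: 12.1
```

```bash
python3 -c "
from h import *
plan(497.8,-131.5,45,98.4)
p,e=snap('top','t_16')
b=cv2.imread('pics/t_16.png')[190:270,160:280]
cv2.imwrite('pics/t_16d.png',cv2.resize(b,None,fx=6,fy=6,interpolation=cv2.INTER_CUBIC))"
```

```text
cur tool shift mm [ 0.  -0.4  0.2] wz -0.01
new tool shift mm [ 0.  -0.4  0.2] wz -0.01
t 45.7 pos [ 498.2 -131.5   45.2] rot [-1.7996e+02 -1.0000e-02  9.8390e+01] F [-0.9  0.2 -3.5] gap 12.1
```

View pics/t_16d.png

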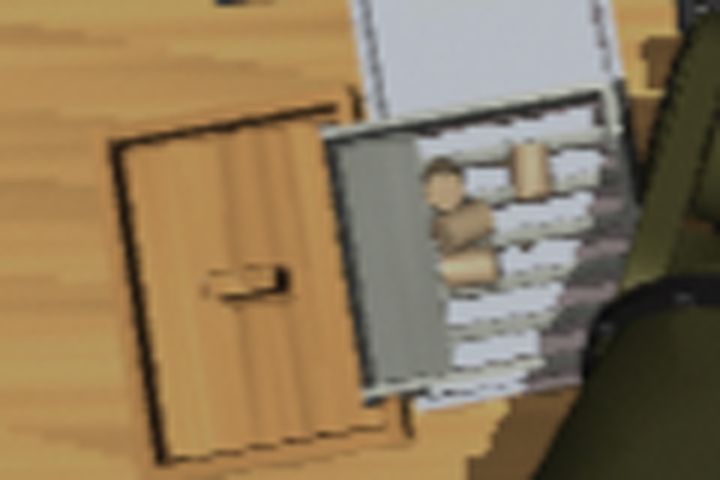

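```bash
python3 -c "
import numpy as np
t=np.r_[0,.04,.1,.17,.24,.31,.38,.45,.52,.59,.66,.73,.80,.87,.94,1.0,1.06,1.12,1.18,1.24,1.29,1.34,1.38,1.42]
X=202*(1-np.cos(t))-4*np.sin(t);Z=202*np.sin(t)+4*(1-np.cos(t))
X=np.round(X*2)/2;Z=np.round(Z*2)/2
for i,(a,b) in enumerate(zip(np.diff(X),-np.diff(Z))):print(round(t[i+1],2),a,b,X[i+1],Z[i+1])
"
```

```text
0.04 0.0 -8.0 0.0 8.0
0.1 0.5 -12.0 0.5 20.0
0.17 1.5 -14.0 2.0 34.0
0.24 3.0 -14.0 5.0 48.0
0.31 3.5 -14.0 8.5 62.0
0.38 4.5 -13.0 13.0 75.0
0.45 5.5 -13.5 18.5 88.5
0.52 6.0 -12.5 24.5 101.0
0.59 7.5 -12.0 32.0 113.0
0.66 8.0 -11.5 40.0 124.5
0.73 9.0 -11.0 49.0 135.5
0.8 9.5 -10.5 58.5 146.0
0.87 10.0 -10.0 68.5 156.0
0.94 11.0 -9.0 79.5 165.0
1.0 10.0 -7.0 89.5 172.0
1.06 10.5 -6.5 100.0 178.5
1.12 10.5 -5.5 110.5 184.0
1.18 11.0 -5.0 121.5 189.0
1.24 11.0 -4.5 132.5 193.5
1.29 9.5 -3.5 142.0 197.0
1.34 10.0 -2.5 152.0 199.5
1.38 8.0 -2.0 160.0 201.5
1.42 7.5 -1.5 167.5 203.0
```

First to 0.45 rad, then check.

Request:
play_rows --commands '[{"x": 0,"y": 0,"z": -0.008,"wx": 0,"wy": 0,"wz": 0,"grip": 0},{"x": 0.0005,"y": 0,"z": -0.012,"wx": 0,"wy": 0,"wz": 0,"grip": 0},{"x": 0.0015,"y": 0,"z": -0.014,"wx": 0,"wy": 0,"wz": 0,"grip": 0},{"x": 0.003,"y": 0,"z": -0.014,"wx": 0,"wy": 0,"wz": 0,"grip": 0},{"x": 0.0035,"y": 0,"z": -0.014,"wx": 0,"wy": 0,"wz": 0,"grip": 0},{"x": 0.0045,"y": 0,"z": -0.013,"wx": 0,"wy": 0,"wz": 0,"grip": 0},{"x": 0,"y": 0,"z": 0,"wx": 0,"wy": 0,"wz": 0,"grip": 0}]' --squeeze 20

```text
clock: 46.6
eef_pos: [497.0, -118.1, 121.9]
eef_rot: [3.14, 0.0, 1.718]
wrist_force: [-0.1, 3.4, -2.5]
finger_gap: 12.1
```

```bash
python3 -c "
from h import *
plan(498.2,-131.5,45.2,98.4)
p,e=snap('top','t_17');snap('side','s_17')
b=cv2.imread('pics/t_17.png')[180:270,130:290]
cv2.imwrite('pics/t_17d.png',cv2.resize(b,None,fx=5,fy=5,interpolation=cv2.INTER_CUBIC))
b=cv2.imread('pics/s_17.png')[100:260,140:340]
cv2.imwrite('pics/s_17d.png',cv2.resize(b,None,fx=3.5,fy=3.5,interpolation=cv2.INTER_CUBIC))"
```

```text
cur tool shift mm [-13.4  -0.7  76.7] wz 0.02
new tool shift mm [-13.4  -0.7  76.7] wz 0.02
t 46.6 pos [ 497.  -118.1  121.9] rot [1.7991e+02 2.0000e-02 9.8420e+01] F [-0.1  3.4 -2.5] gap 12.1
```

View pics/t_17d.png

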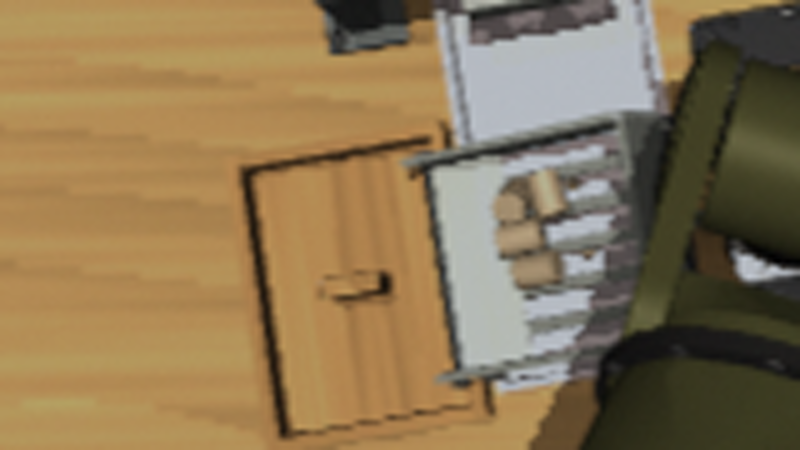

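View pics/s_17d.png

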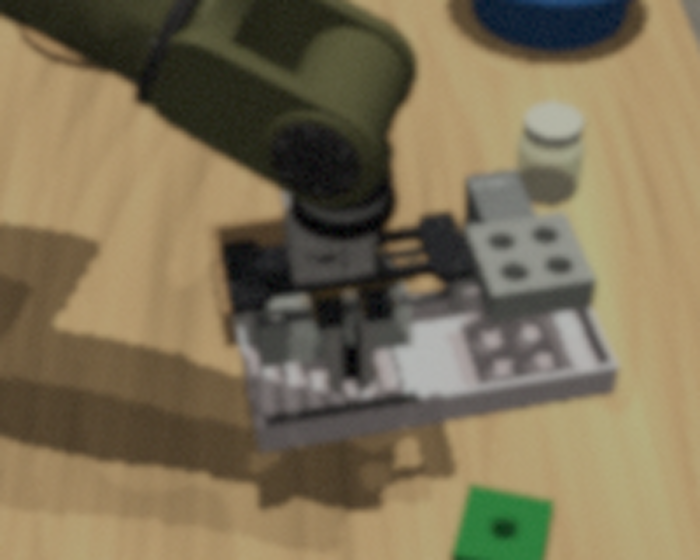

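Request:
play_rows --commands '[{"x": 0.0055,"y": 0,"z": -0.0135,"wx": 0,"wy": 0,"wz": 0,"grip": 0},{"x": 0.006,"y": 0,"z": -0.0125,"wx": 0,"wy": 0,"wz": 0,"grip": 0},{"x": 0.0075,"y": 0,"z": -0.012,"wx": 0,"wy": 0,"wz": 0,"grip": 0},{"x": 0.008,"y": 0,"z": -0.0115,"wx": 0,"wy": 0,"wz": 0,"grip": 0},{"x": 0.009,"y": 0,"z": -0.011,"wx": 0,"wy": 0,"wz": 0,"grip": 0},{"x": 0.0095,"y": 0,"z": -0.0105,"wx": 0,"wy": 0,"wz": 0,"grip": 0},{"x": 0.01,"y": 0,"z": -0.01,"wx": 0,"wy": 0,"wz": 0,"grip": 0},{"x": 0.011,"y": 0,"z": -0.009,"wx": 0,"wy": 0,"wz": 0,"grip": 0},{"x": 0.01,"y": 0,"z": -0.007,"wx": 0,"wy": 0,"wz": 0,"grip": 0},{"x": 0,"y": 0,"z": 0,"wx": 0,"wy": 0,"wz": 0,"grip": 0}]'

```text
clock: 47.95
eef_pos: [485.5, -42.3, 218.0]
eef_rot: [3.141, 0.0, 1.718]
wrist_force: [-0.2, -0.1, -1.0]
finger_gap: 12.0
```

Request:
play_rows --commands '[{"x": 0.0105,"y": 0,"z": -0.0065,"wx": 0,"wy": 0,"wz": 0,"grip": 0},{"x": 0.0105,"y": 0,"z": -0.0055,"wx": 0,"wy": 0,"wz": 0,"grip": 0},{"x": 0.011,"y": 0,"z": -0.005,"wx": 0,"wy": 0,"wz": 0,"grip": 0},{"x": 0.011,"y": 0,"z": -0.0045,"wx": 0,"wy": 0,"wz": 0,"grip": 0},{"x": 0.0095,"y": 0,"z": -0.0035,"wx": 0,"wy": 0,"wz": 0,"grip": 0},{"x": 0.01,"y": 0,"z": -0.0025,"wx": 0,"wy": 0,"wz": 0,"grip": 0},{"x": 0.008,"y": 0,"z": -0.002,"wx": 0,"wy": 0,"wz": 0,"grip": 0},{"x": 0,"y": 0,"z": 0,"wx": 0,"wy": 0,"wz": 0,"grip": 0},{"x": 0,"y": 0,"z": 0,"wx": 0,"wy": 0,"wz": 0,"grip": 0}]'

```text
clock: 49.08
eef_pos: [475.1, 26.9, 247.0]
eef_rot: [3.141, -0.001, 1.717]
wrist_force: [-1.7, 0.7, 2.2]
finger_gap: 11.8
```

```bash
python3 -c "
from h import *
plan(498.2,-131.5,45.2,98.4)
p,e=snap('top','t_18');snap('side','s_18')
b=cv2.imread('pics/t_18.png')[150:310,110:310]
cv2.imwrite('pics/t_18d.png',cv2.resize(b,None,fx=3.5,fy=3.5,interpolation=cv2.INTER_CUBIC))
b=cv2.imread('pics/s_18.png')[60:260,140:340]
cv2.imwrite('pics/s_18d.png',cv2.resize(b,None,fx=3,fy=3,interpolation=cv2.INTER_CUBIC))"
```

```text
cur tool shift mm [-160.1   -0.3  201.8] wz -0.01
new tool shift mm [-160.1   -0.3  201.8] wz -0.01
t 49.1 pos [475.1  26.9 247. ] rot [ 1.7999e+02 -3.0000e-02  9.8390e+01] F [-1.7  0.7  2.2] gap 11.8
```

View pics/t_18d.png

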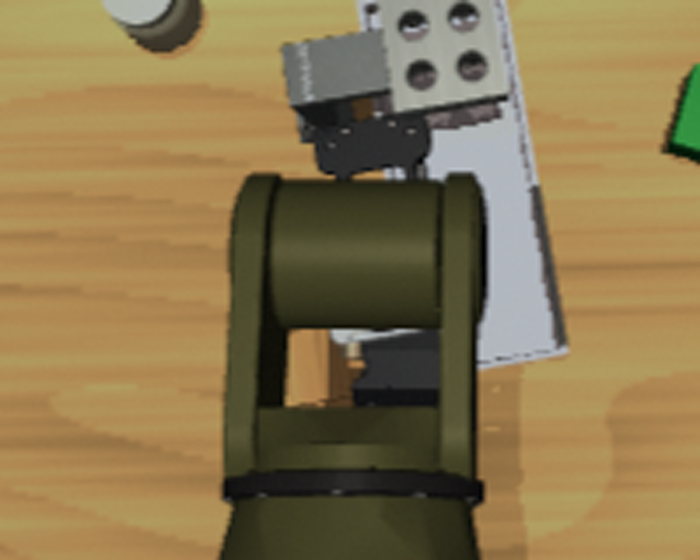

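View pics/s_18d.png

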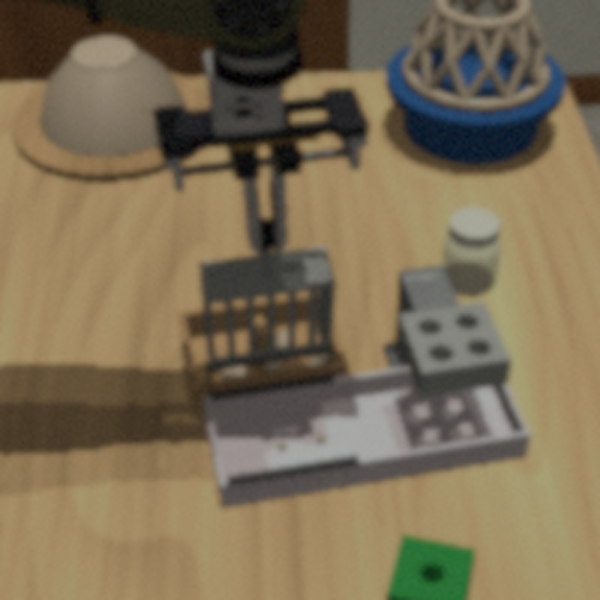

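Request:
play_rows --commands '[{"x": 0.0075,"y": 0,"z": -0.0015,"wx": 0,"wy": 0,"wz": 0,"grip": 0},{"x": 0.006,"y": 0,"z": -0.001,"wx": 0,"wy": 0,"wz": 0,"grip": 0},{"x": -0.006,"y": 0,"z": 0.001,"wx": 0,"wy": 0,"wz": 0,"grip": 0},{"x": 0.006,"y": 0,"z": -0.001,"wx": 0,"wy": 0,"wz": 0,"grip": 0},{"x": -0.006,"y": 0,"z": 0.001,"wx": 0,"wy": 0,"wz": 0,"grip": 0},{"x": 0,"y": 0,"z": 0,"wx": 0,"wy": 0,"wz": 0,"grip": 0},{"x": 0,"y": 0,"z": 0,"wx": 0,"wy": 0,"wz": 0,"grip": 0}]'

```text
clock: 50.05
eef_pos: [474.0, 34.2, 248.4]
eef_rot: [-3.142, -0.0, 1.717]
wrist_force: [-0.0, -0.1, 1.2]
finger_gap: 12.0
```

```bash
python3 -c "
from h import *
plan(498.2,-131.5,45.2,98.4)
snap('side','s_19')
b=cv2.imread('pics/s_19.png')[130:200,190:270]
cv2.imwrite('pics/s_19d.png',cv2.resize(b,None,fx=8,fy=8,interpolation=cv2.INTER_CUBIC))"
```

```text
cur tool shift mm [-1.674e+02 -2.000e-01  2.032e+02] wz -0.02
new tool shift mm [-167.4   -0.3  203.2] wz -0.02
t 50.0 pos [474.   34.2 248.4] rot [-1.800e+02 -1.000e-02  9.838e+01] F [-0.  -0.1  1.2] gap 12.0
```

View pics/s_19d.png

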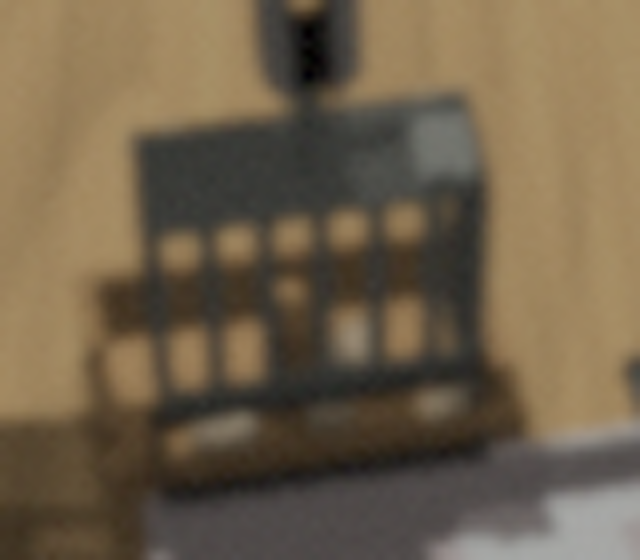

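Request:
play_rows --commands '[{"x": -0.0075,"y": 0,"z": 0.0015,"wx": 0,"wy": 0,"wz": 0,"grip": 0},{"x": -0.008,"y": 0,"z": 0.002,"wx": 0,"wy": 0,"wz": 0,"grip": 0},{"x": -0.01,"y": 0,"z": 0.0025,"wx": 0,"wy": 0,"wz": 0,"grip": 0},{"x": -0.0095,"y": 0,"z": 0.0035,"wx": 0,"wy": 0,"wz": 0,"grip": 0},{"x": -0.011,"y": 0,"z": 0.0045,"wx": 0,"wy": 0,"wz": 0,"grip": 0},{"x": -0.011,"y": 0,"z": 0.005,"wx": 0,"wy": 0,"wz": 0,"grip": 0},{"x": -0.0105,"y": 0,"z": 0.0055,"wx": 0,"wy": 0,"wz": 0,"grip": 0},{"x": -0.0105,"y": 0,"z": 0.0065,"wx": 0,"wy": 0,"wz": 0,"grip": 0},{"x": -0.01,"y": 0,"z": 0.007,"wx": 0,"wy": 0,"wz": 0,"grip": 0},{"x": -0.011,"y": 0,"z": 0.009,"wx": 0,"wy": 0,"wz": 0,"grip": 0},{"x": -0.01,"y": 0,"z": 0.01,"wx": 0,"wy": 0,"wz": 0,"grip": 0},{"x": -0.0095,"y": 0,"z": 0.0105,"wx": 0,"wy": 0,"wz": 0,"grip": 0},{"x": -0.009,"y": 0,"z": 0.011,"wx": 0,"wy": 0,"wz": 0,"grip": 0},{"x": -0.008,"y": 0,"z": 0.0115,"wx": 0,"wy": 0,"wz": 0,"grip": 0},{"x": -0.0075,"y": 0,"z": 0.012,"wx": 0,"wy": 0,"wz": 0,"grip": 0},{"x": 0,"y": 0,"z": 0,"wx": 0,"wy": 0,"wz": 0,"grip": 0}]'

```text
clock: 52.1
eef_pos: [494.5, -107.8, 145.1]
eef_rot: [-3.14, -0.0, 1.717]
wrist_force: [-0.1, -2.2, -1.5]
finger_gap: 12.0
```

Request:
play_rows --commands '[{"x": -0.006,"y": 0,"z": 0.0125,"wx": 0,"wy": 0,"wz": 0,"grip": 0},{"x": -0.0055,"y": 0,"z": 0.0135,"wx": 0,"wy": 0,"wz": 0,"grip": 0},{"x": -0.0045,"y": 0,"z": 0.013,"wx": 0,"wy": 0,"wz": 0,"grip": 0},{"x": -0.0035,"y": 0,"z": 0.014,"wx": 0,"wy": 0,"wz": 0,"grip": 0},{"x": -0.003,"y": 0,"z": 0.014,"wx": 0,"wy": 0,"wz": 0,"grip": 0},{"x": -0.0015,"y": 0,"z": 0.014,"wx": 0,"wy": 0,"wz": 0,"grip": 0},{"x": -0.0005,"y": 0,"z": 0.012,"wx": 0,"wy": 0,"wz": 0,"grip": 0},{"x": 0,"y": 0,"z": 0.008,"wx": 0,"wy": 0,"wz": 0,"grip": 0},{"x": 0,"y": 0,"z": 0,"wx": 0,"wy": 0,"wz": 0,"grip": 0},{"x": 0,"y": 0,"z": 0,"wx": 0,"wy": 0,"wz": 0,"grip": 0}]'

```text
clock: 53.35
eef_pos: [498.3, -131.3, 45.3]
eef_rot: [-3.141, -0.0, 1.718]
wrist_force: [-0.9, -3.4, -1.9]
finger_gap: 11.9
```

```bash
python3 -c "
from h import *
plan(498.2,-131.5,45.2,98.4)
snap('top','t_20')
b=cv2.imread('pics/t_20.png')[150:310,110:310]
cv2.imwrite('pics/t_20d.png',cv2.resize(b,None,fx=4,fy=3.6,interpolation=cv2.INTER_CUBIC))"
```

```text
cur tool shift mm [-0.1 -0.1  0.1] wz 0.01
new tool shift mm [-0.1 -0.1  0.1] wz 0.01
t 53.4 pos [ 498.3 -131.3   45.3] rot [-179.98   -0.     98.41] F [-0.9 -3.4 -1.9] gap 11.9
```

View pics/t_20d.png

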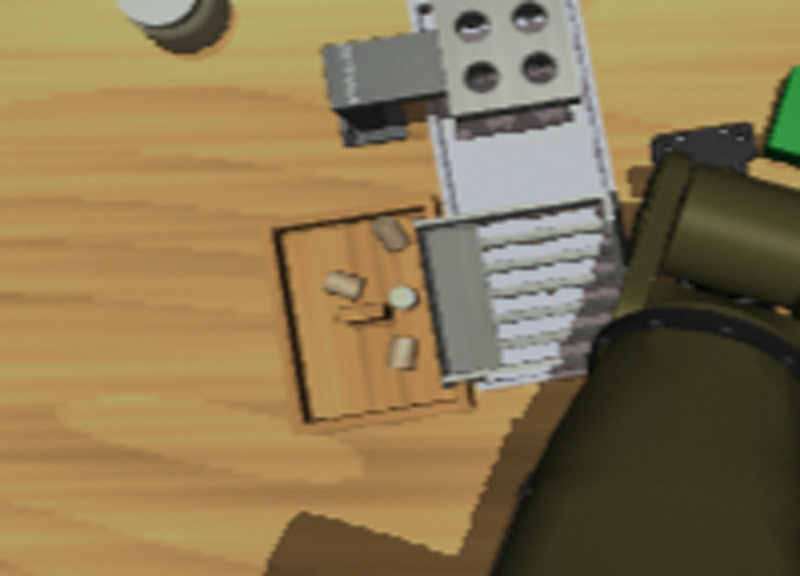

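Request:
play_rows --commands '[{"x": 0,"y": 0.008,"z": 0,"wx": 0,"wy": 0,"wz": 0,"grip": 0},{"x": 0,"y": 0.015,"z": 0,"wx": 0,"wy": 0,"wz": 0,"grip": 0},{"x": 0,"y": 0.015,"z": 0,"wx": 0,"wy": 0,"wz": 0,"grip": 0},{"x": 0,"y": 0.015,"z": 0,"wx": 0,"wy": 0,"wz": 0,"grip": 0},{"x": 0,"y": 0.015,"z": 0,"wx": 0,"wy": 0,"wz": 0,"grip": 0},{"x": 0,"y": 0.015,"z": 0,"wx": 0,"wy": 0,"wz": 0,"grip": 0},{"x": 0,"y": 0.015,"z": 0,"wx": 0,"wy": 0,"wz": 0,"grip": 0},{"x": 0,"y": 0.015,"z": 0,"wx": 0,"wy": 0,"wz": 0,"grip": 0},{"x": 0,"y": 0.015,"z": 0,"wx": 0,"wy": 0,"wz": 0,"grip": 0},{"x": 0,"y": 0.015,"z": 0,"wx": 0,"wy": 0,"wz": 0,"grip": 0},{"x": 0,"y": 0.015,"z": 0,"wx": 0,"wy": 0,"wz": 0,"grip": 0},{"x": 0,"y": 0.01,"z": 0,"wx": 0,"wy": 0,"wz": 0,"grip": 0},{"x": 0,"y": 0.007,"z": 0,"wx": 0,"wy": 0,"wz": 0,"grip": 0},{"x": 0,"y": 0.004,"z": 0,"wx": 0,"wy": 0,"wz": 0,"grip": 0},{"x": 0,"y": 0,"z": 0,"wx": 0,"wy": 0,"wz": 0,"grip": 0},{"x": 0,"y": 0,"z": 0,"wx": 0,"wy": 0,"wz": 0,"grip": 0}]'

```text
clock: 55.4
eef_pos: [675.5, -105.0, 45.5]
eef_rot: [3.141, -0.0, 1.717]
wrist_force: [0.1, 3.2, -2.4]
finger_gap: 12.1
```

Release, go up and away from the scene.

Request:
play_rows --commands '[{"x": 0,"y": 0,"z": 0,"wx": 0,"wy": 0,"wz": 0,"grip": 0.5},{"x": 0,"y": 0,"z": 0,"wx": 0,"wy": 0,"wz": 0,"grip": 0.5},{"x": 0,"y": 0,"z": 0,"wx": 0,"wy": 0,"wz": 0,"grip": 0.5},{"x": 0,"y": 0,"z": 0,"wx": 0,"wy": 0,"wz": 0,"grip": 0.5},{"x": 0,"y": 0,"z": -0.02,"wx": 0,"wy": 0,"wz": 0,"grip": 0.5},{"x": 0,"y": 0,"z": -0.04,"wx": 0,"wy": 0,"wz": 0,"grip": 0.5},{"x": 0,"y": 0,"z": -0.05,"wx": 0,"wy": 0,"wz": 0,"grip": 0.5},{"x": 0,"y": 0,"z": -0.05,"wx": 0,"wy": 0,"wz": 0,"grip": 0.5},{"x": 0,"y": -0.04,"z": 0,"wx": 0,"wy": 0,"wz": 0,"grip": 0.5},{"x": -0.04,"y": -0.04,"z": 0,"wx": 0,"wy": 0,"wz": 0,"grip": 0.5},{"x": -0.04,"y": -0.04,"z": 0,"wx": 0,"wy": 0,"wz": 0,"grip": 0.5},{"x": -0.04,"y": -0.04,"z": 0,"wx": 0,"wy": 0,"wz": 0,"grip": 0.5},{"x": -0.04,"y": -0.04,"z": 0,"wx": 0,"wy": 0,"wz": 0,"grip": 0.5},{"x": -0.04,"y": -0.04,"z": 0,"wx": 0,"wy": 0,"wz": 0,"grip": 0.5},{"x": -0.04,"y": -0.04,"z": 0,"wx": 0,"wy": 0,"wz": 0,"grip": 0.5},{"x": -0.04,"y": -0.02,"z": 0,"wx": 0,"wy": 0,"wz": 0,"grip": 0.5},{"x": 0,"y": 0,"z": 0,"wx": 0,"wy": 0,"wz": 0,"grip": 0.5}]'

```text
clock: 57.52
eef_pos: [418.2, -428.4, 206.6]
eef_rot: [3.141, 0.001, 1.714]
wrist_force: [1.1, 0.2, -0.0]
finger_gap: 47.1
```

```bash
python3 -c "
from h import *
print(manip.read_state()['clock'])
snap('top','t_21');snap('side','s_21')
b=cv2.imread('pics/t_21.png')[130:310,90:410]
cv2.imwrite('pics/t_21d.png',cv2.resize(b,None,fx=2.5,fy=2.5,interpolation=cv2.INTER_CUBIC))
b=cv2.imread('pics/s_21.png')[100:360,180:380]
cv2.imwrite('pics/s_21d.png',cv2.resize(b,None,fx=2.3,fy=2.3,interpolation=cv2.INTER_CUBIC))"
```

```text
57.525
```

View pics/t_21d.png

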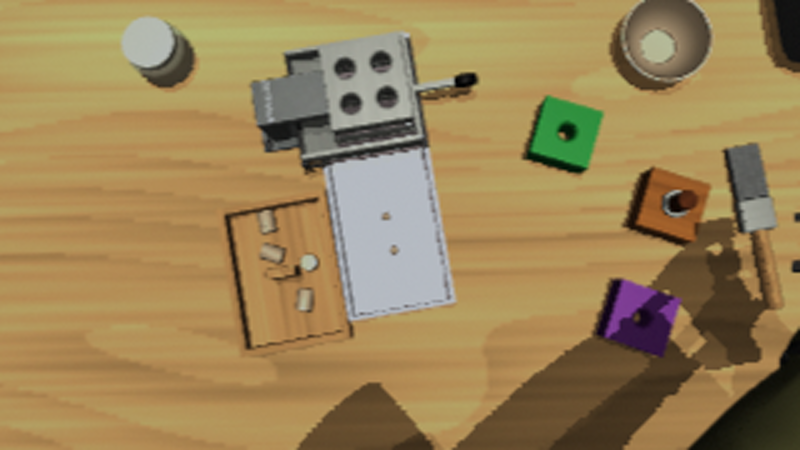

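View pics/s_21d.png

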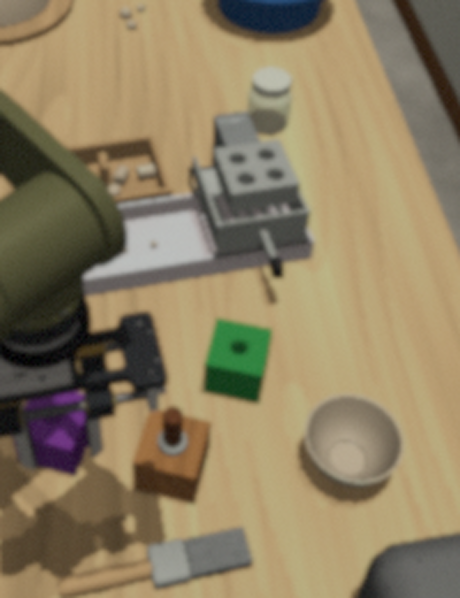

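```bash
python3 -c "
from cell import manip
print(manip.sign_off())"
```

```text
the job is handed in; nothing more can be done
None
```

The job is done and handed in at about 57.5 s. No verdict was reported.

- **Tray and studs:** I set the tray against the crumb box, knocked all four studs out of the die with the drift, and stood the drift back in its block.
- **Riddle:** I drew it fully out, shook it in three bouts and found no crumb on the bars. I then tipped it to about 1.45 rad, lowered it level and pushed it back under the die.
- **Last pictures:** All four studs lie in the tray and the die's bores are empty. Two crumbs are on the crumb box floor. The riddle looks level, and its handle came back to within 1 mm of where I first gripped it. The drift stands in its block. The bowl, jar and brush look unmoved, and the gripper is clear of everything.
- **Not fully confirmed:** I took it that this run had only two crumbs because no others ever showed. The riddle's final angle was judged from the pictures only. The tray showed no sign of having been knocked in any picture.

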